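# Index the decorating wheel and snap its retaining block home

## Robot

A 6-joint arm with a two-finger parallel gripper is mounted at the origin on the work surface. World frame = base frame: x ahead of the robot, y to its left, z up, the work surface at z = 0. Lengths are in m, angles in rad, forces in N, time in s.
With the tool pointing down it reaches from about 0.35 to 0.85 m from the base axis. Payload 8.1 kg.
Tool frame: the origin (TCP) lies at the very end of the fingers, on their centre line; the grasp point (between the pads) lies 19 mm behind it (robot.pinch_z is the distance from the TCP to the grasp point, in m); x points along the fingers, z is the direction in which the jaws open and shut, and the axes are right-handed (so a half turn about x gives the same grasp; the last joint's range is limited). The gripper opens to 93 mm and grips with 3 to 60 N. Pads are 15 mm wide; open, the fingers measure 128 mm over their backs; the gripper's body (75 mm by 188 mm) begins 65 mm behind the grasp point.
Start: joints at [1.195, 0.13, 1.488, -0, 1.523, -0.085], TCP at [0.172, 0.575, 0.219] pointing down, gripper open.
Joint ranges: [-2.96, 2.96], [-0.89, 2.26], [0.02, 2.5], [-1.34, 4.48], [0, 2.73], [-2.66, 2.66]. Speed limits (rad/s): [2.39, 2.39, 2.79, 3.14, 3.14, 3.14].

## Interface

Orientations are given as a rotation vector (axis times angle).
In Python, from plant import robot, optics, ticket gives the robot as it stands.
- The arm moves only by the tool jog_arm, never from a script. Its argument "targets" is a list of rows, each a list of 7 numbers: the shift along the tool's x, y, z in cm, then the turn, a rotation vector about the tool's x, y, z in degrees, then the closure, from 0 (fully open) to 1 (shut). In form: [[dx, dy, dz, ax, ay, az, grip], ...]. A call has 1 to 5 rows; each row is the pose to reach, as a shift and turn from the pose measured when the call began, along the tool's axes at that moment; what a row does not reach only later rows make up. A row lasts 1/8 s, in which the tool goes at most 62.5 mm and 10.7 degrees, less where a joint would pass 70% of its speed; a pose out of reach is approached as far as the arm can. A call with a gripper value outside its range is refused whole. The fingers move at their own pace and stop on an object; "squeeze" is the grip in N (left out, the last holds). Time passes only in rows, so rows that repeat a pose let the fingers close. It gives the time, the measured TCP pose, the force and the opening at its end, in the units of the state.
- robot.read_state(): the state, without advancing time (a new reading comes with each control period).
- optics.read_camera(name): name is "scene" or "top" or "wrist"; returns a dict with "frame" (420x560x3 uint8, red, green, blue), "vertical_fov" (degrees; the focal length in pixels is half the picture's height over the tangent of half this angle, whatever the lens; pixels are square), "cx", "cy" (the principal point, pixels), "R" (3x3) and "t" (3): a world point X has camera coordinates R X + t. Camera axes: x right, y down, z forward; pixel columns grow to the right and rows downward; lengths in m; the calibration is good to about 2 mm. The wrist camera is an equidistant fisheye: a pixel r from the principal point sees the ray r / f radians off the axis. A picture is of the moment at which its call begins. There is no depth.
- ticket.close_job(): hands the job in, once; it reports no verdict.
The state is a dict: "t": time; "q": joint angles; "dq": joint speeds; "joint_torque": joint torques, N m; "tool_pos": TCP position; "orientation": TCP orientation; "force": force on the tool from outside, world axes, zero at the start; "wrist_torque": the same for the moment, N m; "opening": finger opening in m.
Only numpy, scipy, OpenCV 4.12 (cv2) and the standard library are available. Lean on these libraries where they do the work, as an engineer would, in place of code of your own. Each camera call takes 0.05 s, during which the arm holds its last target.

## Task

Turn the leaning decorating wheel anticlockwise, pushing spoke after spoke with the side of the gripper, until the raised block on its head stands at the pointer on the left cheek. There, with the wooden tamper held square to the head, press the block until it clicks fully home, and then stand the tamper upright back on its cork mat. Do not touch the beaker, the blocks or the head with the gripper, keep the tamper off the beaker, and leave the other things where they are.

Things in the scene. Friction and masses are not known exactly. Their poses are not given: they have to be found in the camera images.
- stand: fixed steel stand of the decorating wheel. Origin: on the table under the wheel's centre; x points away from the robot (give or take yaw), y left, z up. Foot plate 240 x 190 x 18 mm. The wheel's axis leans 30 degrees from vertical towards the stand's -x (the robot): the wheel's near side is its low side. A crossbar runs along y 43 to 57 mm below the plane of the spokes, joining two cheeks.
- wheel (a joint): turning of the wheel about its leaning axis, rad; grows anticlockwise seen from above: spokes on the near, low side move from stand +y to -y. Stops at -0.1 and 3.2, so the block reaches the pointer only by turning anticlockwise; 2.356 has it at the pointer. Starts between 0 and 0.7. Turns stiffly (0.4 N m), stays where left.
- wheel_hub (a point): centre of the star wheel, in the plane of the spokes, 135 mm over the table. z: the leaning axis, upwards; x, y turn with the wheel; at joint 0, x points up the slope, in the stand's x-z plane. Hub radius 34 mm; six round spokes 14 mm thick with 21 mm end balls reach to 150 mm from the axis, at 0, 60, 120, 180, 240, 300 degrees from x towards y.
- beaker: finished grey clay beaker standing upside down in the middle of the wheel's head and turning with it: 72 mm across at the head, 54 mm at the top, 90 mm tall along the axis. Origin: centre of its lower face, on the axis 57 mm above the plane of the spokes. Must not be touched.
- head: round aluminium head of the wheel, radius 85 mm, 12 mm thick, with the two retaining blocks that are home already (28 mm radially x 32 mm, 22 mm high, 67 mm from the axis). Origin: on the axis, centre of its underside, 45 mm above the plane of the spokes.
- block (a joint): how far the raised snap-in retaining block has been pressed into the head, m: 0 stands 12 mm proud of the other two, 0.012 is fully home (end stop). Moves along the wheel's axis; takes about 9 N all the way and stays where it is left.
- block_top (a point): middle of the upper face of the raised grey retaining block, 28 mm (radially) x 52 x 22 mm, on the head, 67 mm from the axis at -45 degrees from point wheel_hub's x. Upper face 91 mm above the plane of the spokes when raised, 79 mm when home; z along the wheel's axis. Two narrower blocks (32 mm), at 75 and 195 degrees, are home already.
- pointer_tip (a point): tip of the small fixed pointer on the stand's left (+y) cheek, pointing inwards at the head, 116 mm from the axis and 66 mm above the plane of the spokes. The two cheeks, steel, 16 mm thick, 50 mm wide, stand at +y and -y of the wheel: inner faces 165 mm from the axis, tops 80 mm (along the axis) above the plane of the spokes. Only here is the head propped from below.
- tamper: wooden tamper standing on its mat, left or right of the wheel: 150 mm tall, round black rubber foot 44 mm across and 24 mm high, a neck, then a square light wood handle 30 x 30 mm from 40 mm up to the top, its sides along the body's x and y axes. Origin: centre of the foot's underside; z up the handle. About 0.22 kg.
- mat: round cork mat, 120 mm across and 6 mm thick, lying fixed on the table. Origin: centre of its underside.
- jar: bystander: closed glass glaze jar, 80 mm across, 100 mm tall, on the other side of the wheel from the tamper. Origin: centre of its underside.
- pestle: bystander: small turned wooden stamp standing near the mat, beyond it, 38 mm across at the most, 100 mm tall. Origin: centre of its underside.
- rib: bystander: flat wooden rib lying near the mat, on its left side, 125 x 50 x 8 mm. Origin: middle of its underside.
- modelling_tool: bystander: thin modelling tool 180 mm long lying between robot and wheel. Origin on the table near its middle.
- bowl: bystander: terracotta bowl, 130 mm across, 60 mm tall. Origin: centre of its underside.
- brush_pot: bystander: black pot of brushes, 82 mm across, 180 mm tall with the brushes. Origin: centre of its underside.
- mug: bystander: white mug, 76 mm across, 85 mm tall. Origin: centre of its underside.
Not all that is in view belongs to the job. What is shaped like the tamper but purple is not meant.

How it is judged:
By the outcome, as a careful person would: the job done as asked, in the order asked, and still so for the second after the job is handed in, with the robot touching nothing.
It also fails if it takes over 72 s, if anything falls off the work surface, if the arm or the gripper's body presses on something with over 40 N, if the wrist force passes 120 N, or if a joint passes its speed limit or range.

## Working session

There is one attempt and no reset: what is moved stays moved. The work goes in short steps, Python scripts to look and compute and a tool call to move; the robot and the scene stay as the last step left them, time stands still between calls to the robot, and variables do not carry over. Pictures are saved under pics/ and viewed, and the job is handed in when it is done.

Besides the shell and the picture viewer there is one more tool, called after "Request:" as name(argument=value, ...) on one line, values as JSON. jog_arm: Moves the arm, as the interface text tells. Its arguments: {"type":"object","properties":{"targets":{"type":"array"},"squeeze":{"type":"number"}},"required":["targets"]}

```bash
ls; mkdir -p pics; python3 - <<'E'
from plant import robot, optics, ticket
import cv2,numpy as np
s=robot.read_state(); print(s, robot.pinch_z)
for n in ["scene","top","wrist"]:
    c=optics.read_camera(n); cv2.imwrite(f"pics/{n}0.png",c["frame"][:,:,::-1])
    print(n,c["vertical_fov"],c["cx"],c["cy"],c["R"],c["t"])
    np.savez(f"{n}0.npz",**c)
E
```

```text
pics
{'t': 0.0, 'q': array([ 1.19461686e+00,  1.31148232e-01,  1.48922537e+00,  3.78904753e-06,
        1.52301619e+00, -8.53929930e-02]), 'dq': array([ 0.00056091,  0.00079071, -0.00023375,  0.00080412, -0.00177879,
       -0.00177178]), 'joint_torque': array([ 1.90474078e-03, -5.59820259e+01, -4.91780341e+01,  7.71054765e-02,
        3.45102930e-02, -1.92722696e-04]), 'tool_pos': array([0.17179306, 0.57430378, 0.21762478]), 'orientation': array([-0.99337663,  1.33441348,  0.99180899]), 'force': array([-0.74903567,  0.53852715,  0.07062196]), 'wrist_torque': array([ 0.010301  ,  0.01577491, -0.08095613]), 'opening': 0.09328125333768324} 0.0188
scene 44.90734988448559 273.0027389024614 209.07807060415726 [[-0.64825561  0.76141455  0.00354357]
 [ 0.49121329  0.42175764 -0.76212203]
 [-0.58178533 -0.49230923 -0.6474237 ]] [ 0.36989652 -0.1347239   1.87441454]
top 50.35722256329453 281.1257904107687 211.7448095895357 [[-0.01770096 -0.99976787 -0.01228352]
 [-0.98836463  0.01935267 -0.15086696]
 [ 0.15106966  0.00947011 -0.98847776]] [-0.00531863  0.57393865  1.27770717]
wrist 65.70646984690485 276.7995065798525 209.73245328378047 [[ 0.28609478  0.95820025 -0.00143116]
 [ 0.93025654 -0.27739279  0.24015829]
 [ 0.22972274 -0.07003938 -0.97073269]] [-0.59762051 -0.02775937  0.39062192]
```

View pics/scene0.png

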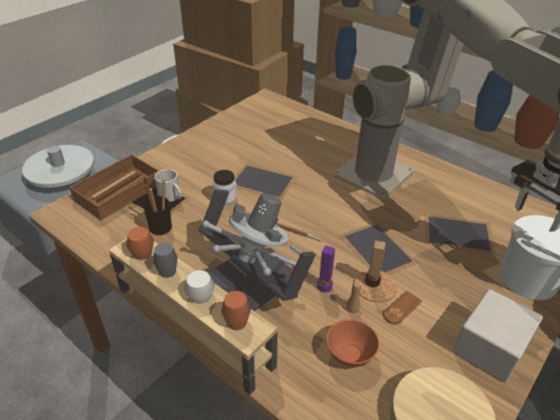

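View pics/top0.png

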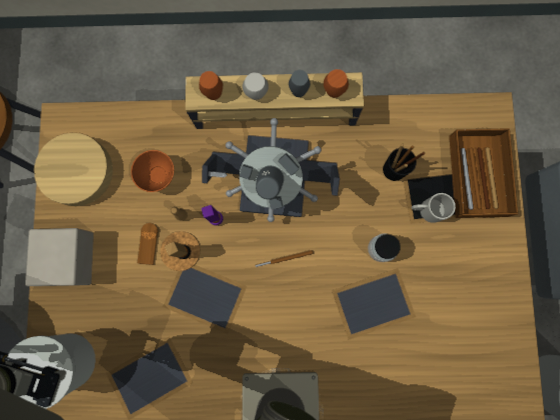

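View pics/wrist0.png

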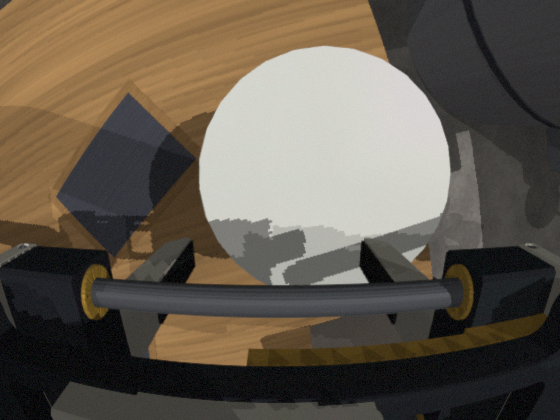

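The scene view shows the wheel at about (262,240), the tamper at (376,265) on the mat, and the purple decoy at (327,268). The top view shows the wheel at (270,180) and the mat at (180,250). The wrist view shows a white bucket under the gripper. I'll enlarge the wheel and mat areas.

```bash
python3 - <<'E'
import cv2
a=cv2.imread("pics/top0.png")[110:280,120:350]; cv2.imwrite("pics/top0z.png",cv2.resize(a,None,fx=3.4,fy=3.4,interpolation=cv2.INTER_CUBIC))
a=cv2.imread("pics/scene0.png")[160:340,180:430]; cv2.imwrite("pics/scene0z.png",cv2.resize(a,None,fx=3.2,fy=3.2,interpolation=cv2.INTER_CUBIC))
E
```

```text
(no output)
```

View pics/top0z.png

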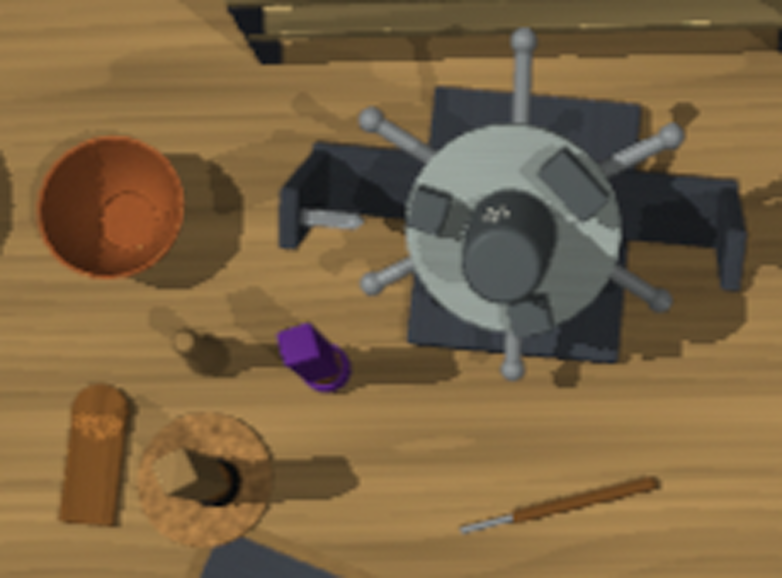

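View pics/scene0z.png

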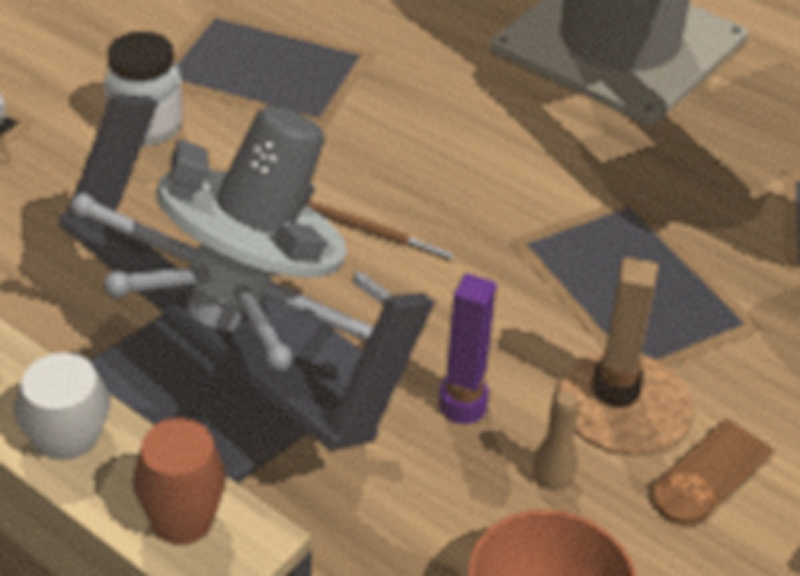

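The zooms show six ball ends and the raised block at the upper right of the head. Next I'll fit the stand pose and wheel angle from the ball pixels, and look closer at the tamper.

```bash
cat > h.py <<'E'
import numpy as np, cv2
from scipy.spatial.transform import Rotation as Rn
from scipy.optimize import least_squares
def load(f): return dict(np.load(f))
def foc(c): return 210/np.tan(np.radians(float(c["vertical_fov"]))/2)
def proj(c,X):
    p=np.atleast_2d(X)@c["R"].T+c["t"]; f=foc(c)
    return np.c_[f*p[:,0]/p[:,2]+c["cx"],f*p[:,1]/p[:,2]+c["cy"]]
def ray(c,uv,fish=False):
    f=foc(c); d=np.array([(uv[0]-c["cx"])/f,(uv[1]-c["cy"])/f,1.])
    if fish:
        r=np.hypot(d[0],d[1]); d=np.array([d[0]/r*np.sin(r),d[1]/r*np.sin(r),np.cos(r)])
    return -c["R"].T@c["t"], c["R"].T@d
def onz(c,uv,z,fish=False):
    o,d=ray(c,uv,fish); return o+d*(z-o[2])/d[2]
def tri(c1,u1,c2,u2):
    A=[];b=[]
    for c,u in((c1,u1),(c2,u2)):
        o,d=ray(c,u); d=d/np.linalg.norm(d); P=np.eye(3)-np.outer(d,d); A.append(P);b.append(P@o)
    return np.linalg.lstsq(np.vstack(A),np.hstack(b),rcond=None)[0]
def stand(x,y,yaw):
    Rs=Rn.from_euler('z',yaw)*Rn.from_euler('y',-np.pi/6)  # z leans to -x; x up slope
    return Rs.as_matrix(), np.array([x,y,.135])
def wpt(p,r,ang,h): # wheel plane polar (fixed frame), p=(x,y,yaw)
    R,o=stand(*p); ang=np.asarray(ang,float)
    return o+np.stack([r*np.cos(ang),r*np.sin(ang),h+0*ang],-1)@R.T
E
python3 - <<'E'
from h import *
T=load("top0.npz");S=load("scene0.npz")
tb=np.array([(522,39),(672,134),(660,299),(512,369),(372,283),(370,119)])/3.4+[120,110]
sb=np.array([(82,203),(118,283),(280,356)])/3.2+[180,160]
print(onz(T,np.array((516,225))/3.4+[120,110],.18))
# order: top ball list going clockwise from up: angles th - k*60 ; ball0 ~ theta (0..0.7) or theta-60
def res(v,r=.1395,k0=0,sc=True):
    p=v[:3];th=v[3]
    X=wpt(p,r,th-np.pi/3*(np.arange(6)+k0),0.)
    e=(proj(T,X)-tb).ravel()
    if sc: 
        s=proj(S,X); d=[s[np.argmin(np.linalg.norm(s-q,axis=1))]-q for q in sb]; e=np.r_[e,np.ravel(d)]
    return e
for k0 in(0,):
  for sc in(False,True):
    o=least_squares(res,[.58,-.03,0,.05],kwargs=dict(k0=k0,sc=sc)); print(k0,sc,o.x,np.round(o.fun,1))
p=o.x
T2=proj(T,wpt(p[:3],.067,[p[3]-np.pi/4],.091)); print("block px zoom",(T2-[120,110])*3.4)
for n,c in(("top",T),("scene",S)):
    pass
a=cv2.imread("pics/top0.png")[210:280,130:240]; cv2.imwrite("pics/topT.png",cv2.resize(a,None,fx=7,fy=7,interpolation=cv2.INTER_CUBIC))
a=cv2.imread("pics/scene0.png")[230:330,310:430]; cv2.imwrite("pics/sceneT.png",cv2.resize(a,None,fx=6,fy=6,interpolation=cv2.INTER_CUBIC))
E
```

```text
[0.64985151 0.00607408 0.18      ]
0 False [ 0.67263097  0.00601432 -0.12062375  0.04669393] [ 0.2  0.2 -0.4  0.1 -0.2 -0.1  0.2 -0.3 -0.  -0.   0.2  0.1]
0 True [ 0.67200708  0.00703975 -0.13462007  0.06490148] [-0.5  0.4 -1.   0.1 -0.3 -0.   0.2 -0.1 -0.2  0.3 -0.2  0.5 -0.6 -0.3
 -0.8 -0.2 -0.9 -0.2]
block px zoom [[569.76868582 187.21047952]]
```

View pics/topT.png

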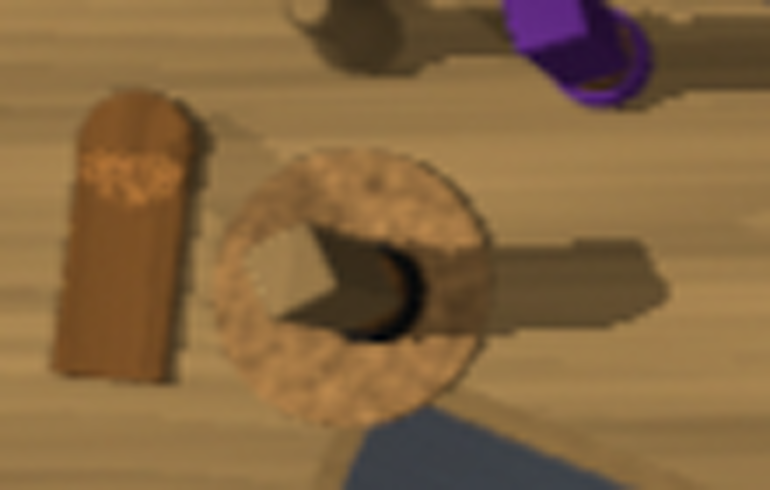

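View pics/sceneT.png

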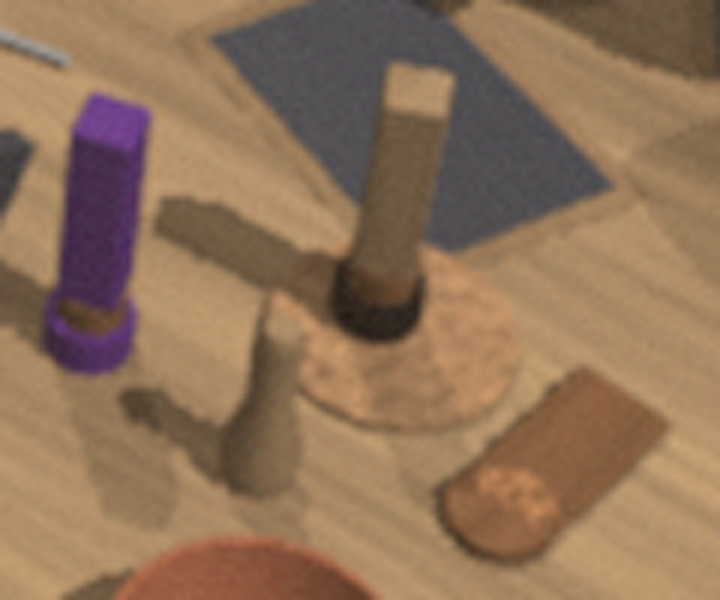

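Next: pin down the stand yaw from the foot plate and pointer, get the tamper pose, and get the tool axes.

```bash
python3 - <<'E'
from h import *
from plant import robot
T=load("top0.npz");S=load("scene0.npz")
z=lambda q:np.array(q)/3.4+[120,110]
C=[onz(T,z(q),.018) for q in[(436,87),(641,104),(622,360),(408,342)]]
C=np.array(C)[:,:2]; print(C.round(4)); print("ctr",C.mean(0))
for i,j in((0,1),(3,2)): d=C[i]-C[j]; print("yaw",np.arctan2(-d[0],d[1]), np.linalg.norm(d))
for i,j in((0,3),(1,2)): d=C[i]-C[j]; print("yaw",np.arctan2(d[1],d[0]), np.linalg.norm(d))
for p in([.6726,.006,-.1206],[.672,.007,-.1346],[.672,.0065,-.09]):
    print("ptr top zoom",(proj(T,wpt(p,.116,[np.pi/2],.066))-[120,110])*3.4,"scene zoom",(proj(S,wpt(p,.116,[np.pi/2],.066))-[180,160])*3.2)
# tamper
q=np.array([(248,258),(316,224),(336,285),(275,320)])/7+[130,210]
Q=np.array([onz(T,u,.156) for u in q])[:,:2]; print("handle top",Q.mean(0))
for i in range(4):
    d=Q[(i+1)%4]-Q[i]; print(np.degrees(np.arctan2(d[1],d[0])),np.linalg.norm(d))
q=np.array([(388,63),(455,72),(447,116),(386,108)])/6+[310,230]
Q=np.array([onz(S,u,.156) for u in q])[:,:2]; print("handle top scene",Q.mean(0))
for i in range(4):
    d=Q[(i+1)%4]-Q[i]; print(np.degrees(np.arctan2(d[1],d[0])),np.linalg.norm(d))
a=cv2.imread("pics/top0.png"); 
print("mat top",onz(T,np.array((355,287))/7+[130,210],.006))
print("mat scene",onz(S,np.array((398,335))/6+[310,230],.006), "foot bottom front px", )
s=robot.read_state(); R=Rn.from_rotvec(s["orientation"]).as_matrix(); print(R.round(3))
E
```

```text
[[ 0.8183  0.0819]
 [ 0.7982 -0.1043]
 [ 0.5638 -0.0812]
 [ 0.5836  0.1084]]
ctr [0.69098407 0.00119242]
yaw -0.10749467134784976 0.18732244814438348
yaw -0.10430895987706207 0.19058465927721982
yaw -0.11216736985604871 0.2362160007052062
yaw -0.09833777773627876 0.23561615320354043
ptr top zoom [[363.23901099 219.56802374]] scene zoom [[349.85144442 272.35698661]]
ptr top zoom [[361.64189442 218.26582951]] scene zoom [[350.22399584 273.7768398 ]]
ptr top zoom [[363.40293987 224.85310972]] scene zoom [[353.03380734 269.48421905]]
handle top [0.46189878 0.27689527]
-64.12056138591699 0.028748207552901934
-161.0018743997362 0.024848589146783978
119.18326847127209 0.026471322871095767
24.444226699894987 0.026203374445379474
handle top scene [0.46611028 0.28618037]
119.3547854382936 0.02980192800669588
23.925329972361236 0.029161831031471373
-60.205972766996894 0.026705316448711876
-149.98263918661164 0.029237676735685846
mat top [0.46585683 0.28873554 0.006     ]
mat scene [0.47024155 0.30139086 0.006     ] foot bottom front px
[[-0.001 -0.958  0.287]
 [-0.001  0.287  0.958]
 [-1.     0.    -0.001]]
```

```bash
cat >> h.py <<'E'
P=(.672,.0065,-.11)
def Rtilt(al,yaw=P[2],psi=0.):
    "tool x tilted al deg from down towards stand +x; jaw along stand y"
    a=np.radians(al); Rz=Rn.from_euler('z',yaw).as_matrix()
    x=Rz@[np.sin(a),0,-np.cos(a)]; z=Rz@[0,1,0.]; y=np.cross(z,x)
    return np.c_[x,y,z]
def delta(s,pos,R):
    R0=Rn.from_rotvec(s["orientation"]).as_matrix()
    d=R0.T@(np.array(pos)-s["tool_pos"])*100
    w=np.degrees(Rn.from_matrix(R0.T@R).as_rotvec())
    return np.round(d,2),np.round(w,1)
def fpos(u,v,deep,R):
    "TCP so that finger axis crosses spoke plane at (u near-radial, v=+y) and goes deep m further"
    Rs,o=stand(*P); return o+Rs@[-u,v,0]+R[:,0]*deep
E
python3 - <<'E'
from h import *
from plant import robot
W=load("wrist0.npz"); s=robot.read_state()
R0=Rn.from_rotvec(s["orientation"]).as_matrix()
print("cam in tool", R0.T@(-W["R"].T@W["t"]-s["tool_pos"]))
R=Rtilt(50)
for b in(-.10,):
  t=fpos(.12,.055,b,R); print(t,delta(s,t,R))
t=fpos(.12,.055,.02,R); print(t)
E
```

```text
cam in tool [-0.16716492  0.06720484 -0.00166034]
[0.4986014  0.08098559 0.13927876] (array([  7.9 , -45.45, -37.89]), array([ -9.7,  -4.6, -49.9]))
[0.58997115 0.07089418 0.06214425]
```

Request:
jog_arm(targets=[[-5, 0, 0, 0, 0, 0, 1], [-10, -2, -1.5, 0, 0, 0, 1], [-10, -6.5, -5.5, -2, -1, -10, 1], [-10, -11, -9.5, -4, -2, -20, 1], [-10, -15.5, -13.5, -6, -3, -30, 1]], squeeze=20)

```text
t: 0.78
tool_pos: [0.2828, 0.3997, 0.319]
orientation: [-1.304, 0.907, 0.68]
force: [-0.4, -0.8, -0.0]
opening: 0.047
```

```bash
cat > d.py <<'E'
from h import *
from plant import robot
import sys
def go(u,v,deep,al=50,dz=0):
    s=robot.read_state(); R=Rtilt(al); t=fpos(u,v,deep,R)+[0,0,dz]
    print("t",round(s["t"],2),"pos",s["tool_pos"].round(3),"F",s["force"].round(1),"op",round(s["opening"],3)); print("target",t.round(3),*delta(s,t,R))
if __name__=="__main__": go(*map(float,sys.argv[1:]))
E
python3 d.py .12 .055 -.10 50 .15
```

```text
t 0.78 pos [0.283 0.4   0.319] F [-0.4 -0.8 -0. ] op 0.047
target [0.499 0.081 0.289] [ 15.6  -21.94 -27.67] [ -3.7  -1.4 -19.5]
```

Request:
jog_arm(targets=[[2.4, -3.4, -4.3, -0.6, 0, -4, 1], [4.8, -6.8, -8.6, -1.2, 0, -8, 1], [7.2, -10.2, -12.9, -2, 0, -12, 1], [9.6, -13.6, -17.2, -2.6, 0, -16, 1], [12, -17, -21.5, -3.7, -1.4, -19.5, 1]])

```text
t: 1.4
tool_pos: [0.4645, 0.1678, 0.2946]
orientation: [-1.468, 0.646, 0.454]
force: [1.5, 1.3, 0.2]
opening: 0.0012
```

```bash
python3 d.py .12 .055 -.10 50 .02
```

```text
t 1.4 pos [0.464 0.168 0.295] F [1.5 1.3 0.2] op 0.001
target [0.499 0.081 0.159] [12.25  7.5  -8.  ] [ 0.1 -1.1 -0.4]
```

```bash
python3 - <<'E'
from h import *
T=load("top0.npz");S=load("scene0.npz")
print("purple base top",onz(T,np.array((325,370))/3.4+[120,110],.01),"scene",onz(S,np.array((465,405))/3.2+[180,160],.01))
print("purple top",onz(T,np.array((300,347))/3.4+[120,110],.15))
print("pestle",onz(T,np.array((213,357))/3.4+[120,110],.01),onz(T,np.array((184,340))/3.4+[120,110],.1))
E
```

```text
purple base top [0.5610454  0.18336596 0.01      ] scene [0.57013214 0.19431747 0.01      ]
purple top [0.560485   0.18135027 0.15      ]
pestle [0.57471602 0.28368261 0.01      ] [0.57606825 0.28721681 0.1       ]
```

The purple decoy at (.56,.18) is close to where the gripper body would pass, so I'll check clearances numerically, with the tool turned about the wheel axis.

```bash
cat >> h.py <<'E'
def Rpsi(al,psi):
    Rs,o=stand(*P); a=Rs[:,2]
    return Rn.from_rotvec(a*np.radians(psi)).as_matrix()@Rtilt(al)
def fpos2(u,v,deep,al,psi):
    R=Rpsi(al,psi); Rs,o=stand(*P); 
    Q=Rn.from_euler('z',psi,degrees=True).as_matrix()
    return R, o+Rs@Q@[-u,v,0]+R[:,0]*deep
def clear(R,t):
    g=np.meshgrid(np.linspace(-.27,-.084,12),np.linspace(-.0375,.0375,7),np.linspace(-.094,.094,21),indexing='ij')
    B=np.c_[[q.ravel() for q in g]].T
    cam=np.array(np.meshgrid([-.2,-.165],[.04,.06,.085],[-.03,0,.03])).reshape(3,-1).T
    g=np.meshgrid(np.linspace(-.09,0,10),[-.01,.01],[-.0175,.0175]); Fg=np.c_[[q.ravel() for q in g]].T
    out={}
    Rs,o=stand(*P)
    for n,L in(("body",np.vstack([B,cam])),("fing",Fg)):
        X=t+L@R.T; 
        d=np.hypot(X[:,0]-.563,X[:,1]-.186)-.022; d=np.maximum(d,X[:,2]-.15)
        w=(X-o)@Rs; r=np.hypot(w[:,0],w[:,1]); 
        dh=np.maximum(r-.085,np.maximum(.045-w[:,2],w[:,2]-.091)); 
        db=np.maximum(r-.036,np.maximum(.05-w[:,2],w[:,2]-.147))
        ds=np.maximum(r-.15,abs(w[:,2])-.0105)
        dc=np.maximum(np.maximum(.165-abs(w[:,1]),abs(w[:,1])-.181),np.maximum(abs(w[:,0])-.025,w[:,2]-.08))
        out[n]=dict(purple=d.min(),head=min(dh.min(),db.min()),spokes=ds.min(),cheek=dc.min(),z=X[:,2].min())
    return {k:{a:round(float(b)*1000) for a,b in v.items()} for k,v in out.items()}
def vneed(u,dl,psi):
    e=np.radians(dl-psi); return (.007+.0175*np.cos(e)+.010*abs(np.sin(e))-u*np.sin(e))/np.cos(e)
E
python3 - <<'E'
from h import *
for al in(50,60):
  for psi in(25,):
    for u,dl in((.115,-5),(.12,5),(.12,25),(.12,45),(.115,55)):
        v=vneed(u,dl,psi); R,t=fpos2(u,v,.02,al,psi); print(al,psi,dl,"v",round(v,3),t.round(3),clear(R,t))
E
```

```text
50 25 -5 v 0.098 [0.566 0.061 0.049] {'body': {'purple': 46, 'head': 17, 'spokes': 37, 'cheek': 108, 'z': 57}, 'fing': {'purple': 83, 'head': 48, 'spokes': -7, 'cheek': 113, 'z': 38}}
50 25 5 v 0.072 [0.569 0.036 0.052] {'body': {'purple': 59, 'head': 22, 'spokes': 37, 'cheek': 89, 'z': 61}, 'fing': {'purple': 109, 'head': 41, 'spokes': -7, 'cheek': 127, 'z': 41}}
50 25 25 v 0.024 [ 0.581 -0.009  0.062] {'body': {'purple': 88, 'head': 22, 'spokes': 37, 'cheek': 53, 'z': 71}, 'fing': {'purple': 155, 'head': 32, 'spokes': -7, 'cheek': 111, 'z': 51}}
50 25 45 v -0.015 [ 0.592 -0.047  0.071] {'body': {'purple': 120, 'head': 22, 'spokes': 37, 'cheek': 26, 'z': 79}, 'fing': {'purple': 193, 'head': 32, 'spokes': -7, 'cheek': 80, 'z': 60}}
50 25 55 v -0.035 [ 0.601 -0.064  0.077] {'body': {'purple': 134, 'head': 17, 'spokes': 37, 'cheek': 13, 'z': 86}, 'fing': {'purple': 210, 'head': 29, 'spokes': -7, 'cheek': 66, 'z': 66}}
60 25 -5 v 0.098 [0.568 0.062 0.052] {'body': {'purple': 58, 'head': 30, 'spokes': 30, 'cheek': 108, 'z': 45}, 'fing': {'purple': 82, 'head': 48, 'spokes': -7, 'cheek': 111, 'z': 40}}
60 25 5 v 0.072 [0.571 0.037 0.055] {'body': {'purple': 70, 'head': 35, 'spokes': 32, 'cheek': 89, 'z': 48}, 'fing': {'purple': 108, 'head': 40, 'spokes': -7, 'cheek': 126, 'z': 43}}
60 25 25 v 0.024 [ 0.583 -0.008  0.065] {'body': {'purple': 97, 'head': 35, 'spokes': 32, 'cheek': 54, 'z': 58}, 'fing': {'purple': 154, 'head': 32, 'spokes': -7, 'cheek': 111, 'z': 53}}
60 25 45 v -0.015 [ 0.594 -0.045  0.073] {'body': {'purple': 127, 'head': 35, 'spokes': 32, 'cheek': 37, 'z': 66}, 'fing': {'purple': 192, 'head': 31, 'spokes': -7, 'cheek': 80, 'z': 61}}
60 25 55 v -0.035 [ 0.603 -0.062  0.08 ] {'body': {'purple': 141, 'head': 30, 'spokes': 29, 'cheek': 24, 'z': 73}, 'fing': {'purple': 210, 'head': 31, 'spokes': -7, 'cheek': 65, 'z': 68}}
```

```bash
cat > d.py <<'E'
from h import *
from plant import robot
import sys
def go(u,v,deep,al=55,psi=20,dz=0):
    s=robot.read_state(); R,t=fpos2(u,v,deep,al,psi); t=t+[0,0,dz]
    print("t",round(s["t"],2),"pos",s["tool_pos"].round(3),"F",s["force"].round(1),"op",round(s["opening"],3)); print("v",round(v,3),"target",t.round(3),*delta(s,t,R)); print(clear(R,t))
if __name__=="__main__": 
  a=list(map(float,sys.argv[1:]))  # delta, extra v, deep, u
  go(a[3],vneed(a[3],a[0],20)+a[1],a[2])
E
python3 d.py 2 .02 -.09 .12; python3 d.py 2 .02 .02 .12; for q in -12 -17 ; do python3 d.py $q .015 .02 .115; done;for q in 20 35 48 ; do python3 d.py $q 0 .02 .12; done
```

```text
t 1.4 pos [0.464 0.168 0.295] F [1.5 1.3 0.2] op 0.001
v 0.087 target [0.481 0.056 0.116] [ 13.96  11.71 -10.68] [-18.3  -8.7  -5.6]
{'body': {'purple': 129, 'head': 83, 'spokes': 131, 'cheek': 123, 'z': 120}, 'fing': {'purple': 115, 'head': 79, 'spokes': 67, 'cheek': 151, 'z': 106}}
t 1.4 pos [0.464 0.168 0.295] F [1.5 1.3 0.2] op 0.001
v 0.087 target [0.57  0.062 0.052] [24.78 10.93 -8.88] [-18.3  -8.7  -5.6]
{'body': {'purple': 43, 'head': 28, 'spokes': 32, 'cheek': 110, 'z': 55}, 'fing': {'purple': 83, 'head': 46, 'spokes': -6, 'cheek': 107, 'z': 41}}
t 1.4 pos [0.464 0.168 0.295] F [1.5 1.3 0.2] op 0.001
v 0.119 target [0.568 0.094 0.049] [24.52 11.5  -5.73] [-18.3  -8.7  -5.6]
{'body': {'purple': 36, 'head': 26, 'spokes': 32, 'cheek': 111, 'z': 52}, 'fing': {'purple': 51, 'head': 59, 'spokes': -6, 'cheek': 103, 'z': 38}}
t 1.4 pos [0.464 0.168 0.295] F [1.5 1.3 0.2] op 0.001
v 0.135 target [0.565 0.11  0.046] [24.3  12.03 -4.17] [-18.3  -8.7  -5.6]
{'body': {'purple': 36, 'head': 31, 'spokes': 32, 'cheek': 110, 'z': 50}, 'fing': {'purple': 35, 'head': 68, 'spokes': 3, 'cheek': 
[... 162 characters left out ...]
ple': 78, 'head': 28, 'spokes': 32, 'cheek': 61, 'z': 66}, 'fing': {'purple': 144, 'head': 32, 'spokes': -6, 'cheek': 120, 'z': 52}}
t 1.4 pos [0.464 0.168 0.295] F [1.5 1.3 0.2] op 0.001
v -0.005 target [ 0.587 -0.027  0.068] [ 26.     7.99 -17.49] [-18.3  -8.7  -5.6]
{'body': {'purple': 102, 'head': 28, 'spokes': 32, 'cheek': 47, 'z': 71}, 'fing': {'purple': 173, 'head': 32, 'spokes': -6, 'cheek': 97, 'z': 57}}
t 1.4 pos [0.464 0.168 0.295] F [1.5 1.3 0.2] op 0.001
v -0.033 target [ 0.593 -0.054  0.073] [ 26.38   7.08 -20.15] [-18.3  -8.7  -5.6]
{'body': {'purple': 127, 'head': 28, 'spokes': 32, 'cheek': 38, 'z': 76}, 'fing': {'purple': 201, 'head': 32, 'spokes': -6, 'cheek': 75, 'z': 62}}
```

Request:
jog_arm(targets=[[3.5, 3, -2.7, -5, -2, -1.5, 1], [7, 6, -5.4, -9.5, -4.5, -3, 1], [10.5, 9, -8, -14, -6.5, -4.5, 1], [14, 11.7, -10.7, -18.3, -8.7, -5.6, 1], [14, 11.7, -10.7, -18.3, -8.7, -5.6, 1]])

```text
t: 2.02
tool_pos: [0.5474, 0.0948, 0.2285]
orientation: [-1.729, 0.445, 0.658]
force: [-0.6, -0.4, -0.6]
opening: 0.0004
```

```bash
python3 d.py 2 .02 .02 .12; python3 d.py 48 0 .02 .12|grep target; python3 - <<'E'
from plant import optics
import cv2
for n in("top",):
    c=optics.read_camera(n)["frame"][110:280,120:350,::-1]; cv2.imwrite("pics/top1.png",cv2.resize(c,None,fx=3.4,fy=3.4,interpolation=cv2.INTER_CUBIC))
E
```

```text
t 2.02 pos [0.547 0.095 0.229] F [-0.6 -0.4 -0.6] op 0.0
v 0.087 target [0.57  0.062 0.052] [12.83 12.74 -0.67] [ 0.   0.3 -3.7]
{'body': {'purple': 43, 'head': 28, 'spokes': 32, 'cheek': 110, 'z': 55}, 'fing': {'purple': 83, 'head': 46, 'spokes': -6, 'cheek': 107, 'z': 41}}
v -0.033 target [ 0.593 -0.054  0.073] [ 12.77  12.74 -12.69] [ 0.   0.3 -3.7]
```

View pics/top1.png

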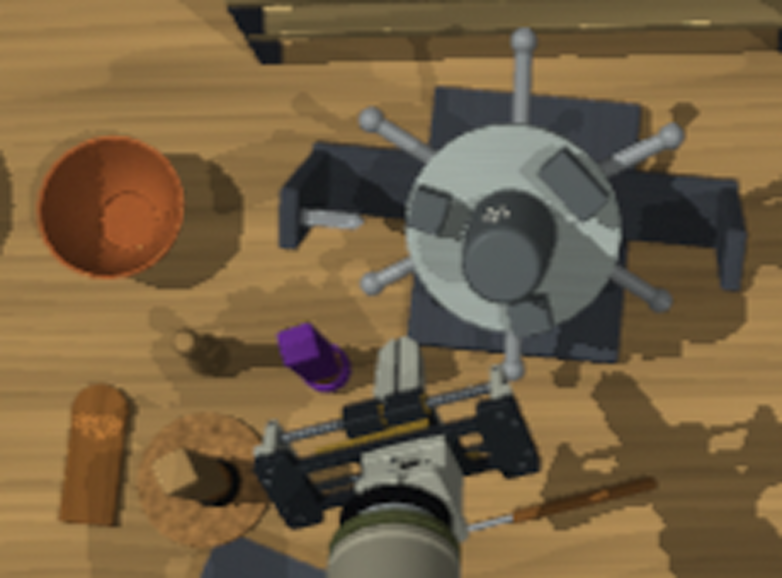

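The gripper is on its way, still above, at (400,420), and clear of the purple decoy at (315,355). Moving on to the pre-entry pose.

```bash
python3 d.py 2 .02 -.09 .12
```

```text
t 2.08 pos [0.548 0.094 0.229] F [ 0.  -0.6  0.2] op 0.0
v 0.087 target [0.481 0.056 0.116] [ 1.83 13.5  -0.47] [ 0.1  0.3 -3.7]
{'body': {'purple': 129, 'head': 83, 'spokes': 131, 'cheek': 123, 'z': 120}, 'fing': {'purple': 115, 'head': 79, 'spokes': 67, 'cheek': 151, 'z': 106}}
```

Request:
jog_arm(targets=[[0, 4, 0, 0, 0, -2, 1], [0, 8, 0, 0, 0, -3.7, 1], [1, 11, -0.4, 0, 0, -3.7, 1], [1.8, 13.5, -0.5, 0, 0, -3.7, 1], [1.8, 13.5, -0.5, 0, 0, -3.7, 1]])

```text
t: 2.7
tool_pos: [0.5537, 0.0738, 0.2291]
orientation: [-1.728, 0.436, 0.663]
force: [-0.1, 0.5, -0.9]
opening: 0.0005
```

```bash
python3 d.py 2 .02 .02 .12;  python3 d.py 48 0 .02 .12|grep target;
```

```text
t 2.7 pos [0.554 0.074 0.229] F [-0.1  0.5 -0.9] op 0.001
v 0.087 target [0.57  0.062 0.052] [12.46 12.67  1.4 ] [ 0.1  0.8 -3.5]
{'body': {'purple': 43, 'head': 28, 'spokes': 32, 'cheek': 110, 'z': 55}, 'fing': {'purple': 83, 'head': 46, 'spokes': -6, 'cheek': 107, 'z': 41}}
v -0.033 target [ 0.593 -0.054  0.073] [ 12.29  12.69 -10.61] [ 0.1  0.8 -3.5]
```

```bash
python3 - <<'E'
from h import *
from plant import robot
s=robot.read_state(); print(s["q"].round(3)); R=Rn.from_rotvec(s["orientation"]).as_matrix(); print(R.round(2)); print(s["tool_pos"])
E
```

```text
[ 0.008 -0.892  2.497  0.078  0.658 -1.886]
[[ 0.77 -0.61 -0.2 ]
 [ 0.05 -0.26  0.97]
 [-0.64 -0.75 -0.16]]
[0.55365014 0.07379217 0.22907348]
```

The arm folds to its joint-2 and joint-3 limits at this tilt, so the tool has to be steeper. I'll check clearance for a steeper tool with shallower engagement.

```bash
python3 - <<'E'
from h import *
for al in(26,30,34):
    for u,dl in((.122,-12),(.125,2),(.127,20),(.125,48)):
        v=vneed(u,dl,20)+.003; R,t=fpos2(u,v,.010,al,20); w=t-.4*R[:,0]; print(al,dl,t.round(3),"wrist rel",round(np.hypot(w[0],w[1])-.098,3),round(w[2]-.257,3),clear(R,t))
E
```

```text
26 -12 [0.552 0.083 0.05 ] wrist rel 0.295 0.151 {'body': {'purple': 10, 'head': -4, 'spokes': 61, 'cheek': 85, 'z': 94}, 'fing': {'purple': 62, 'head': 57, 'spokes': -4, 'cheek': 113, 'z': 43}}
26 2 [0.557 0.044 0.055] wrist rel 0.291 0.157 {'body': {'purple': 24, 'head': -3, 'spokes': 61, 'cheek': 88, 'z': 99}, 'fing': {'purple': 99, 'head': 37, 'spokes': -10, 'cheek': 119, 'z': 48}}
26 20 [0.564 0.001 0.062] wrist rel 0.292 0.163 {'body': {'purple': 60, 'head': -2, 'spokes': 61, 'cheek': 62, 'z': 106}, 'fing': {'purple': 141, 'head': 27, 'spokes': -10, 'cheek': 127, 'z': 55}}
26 48 [ 0.577 -0.057  0.073] wrist rel 0.305 0.175 {'body': {'purple': 114, 'head': -3, 'spokes': 61, 'cheek': 18, 'z': 117}, 'fing': {'purple': 196, 'head': 25, 'spokes': -10, 'cheek': 78, 'z': 66}}
30 -12 [0.552 0.083 0.05 ] wrist rel 0.271 0.139 {'body': {'purple': 15, 'head': 1, 'spokes': 63, 'cheek': 92, 'z': 89}, 'fing': {'purple': 62, 'head': 61, 'spokes': -4, 'cheek': 115, 'z': 42}}
30 2 [0.557 0.044 0.055] wrist rel 0.267 0.145 {'body': {'purple': 28, 'head': 3, 'spokes': 63, 'cheek': 95, 'z': 94}, '
[... 551 characters left out ...]
, 'spokes': 61, 'cheek': 97, 'z': 84}, 'fing': {'purple': 62, 'head': 61, 'spokes': -4, 'cheek': 115, 'z': 42}}
34 2 [0.558 0.044 0.056] wrist rel 0.243 0.131 {'body': {'purple': 33, 'head': 8, 'spokes': 61, 'cheek': 97, 'z': 90}, 'fing': {'purple': 100, 'head': 43, 'spokes': -10, 'cheek': 120, 'z': 47}}
34 20 [0.565 0.001 0.062] wrist rel 0.245 0.138 {'body': {'purple': 66, 'head': 10, 'spokes': 61, 'cheek': 64, 'z': 96}, 'fing': {'purple': 143, 'head': 34, 'spokes': -10, 'cheek': 126, 'z': 54}}
34 48 [ 0.578 -0.057  0.074] wrist rel 0.261 0.149 {'body': {'purple': 119, 'head': 8, 'spokes': 61, 'cheek': 19, 'z': 107}, 'fing': {'purple': 200, 'head': 32, 'spokes': -10, 'cheek': 77, 'z': 65}}
```

```bash
cat > d.py <<'E'
from h import *
from plant import robot
import sys
def go(dl,ev,deep,u,al=32,psi=20,dz=0):
    v=vneed(u,dl,psi)+ev
    s=robot.read_state(); R,t=fpos2(u,v,deep,al,psi); t=t+[0,0,dz]
    R0=Rn.from_rotvec(s["orientation"]).as_matrix()
    print("t",round(s["t"],2),"pos",s["tool_pos"].round(3),"F",s["force"].round(1),"q",s["q"].round(2)); print("v",round(v,3),"target",t.round(3),*delta(s,t,R)); print(" now",clear(R0,s["tool_pos"]),"\n tgt",clear(R,t))
if __name__=="__main__": 
  go(*map(float,sys.argv[1:]))  # delta, extra v, deep, u
E
python3 d.py 2 .02 -.07 .13; python3 d.py 2 .02 .01 .13
```

```text
t 2.7 pos [0.554 0.074 0.229] F [-0.1  0.5 -0.9] q [ 0.01 -0.89  2.5   0.08  0.66 -1.89]
v 0.09 target [0.508 0.064 0.118] [ 3.5  11.39  1.85] [ 0.2  0.8 19.5]
 now {'body': {'purple': 98, 'head': 65, 'spokes': 197, 'cheek': 127, 'z': 239}, 'fing': {'purple': 78, 'head': 26, 'spokes': 130, 'cheek': 92, 'z': 219}} 
 tgt {'body': {'purple': 66, 'head': 62, 'spokes': 142, 'cheek': 104, 'z': 154}, 'fing': {'purple': 92, 'head': 57, 'spokes': 59, 'cheek': 127, 'z': 110}}
t 2.7 pos [0.554 0.074 0.229] F [-0.1  0.5 -0.9] q [ 0.01 -0.89  2.5   0.08  0.66 -1.89]
v 0.09 target [0.55  0.061 0.05 ] [11.04 14.06  1.75] [ 0.2  0.8 19.5]
 now {'body': {'purple': 98, 'head': 65, 'spokes': 197, 'cheek': 127, 'z': 239}, 'fing': {'purple': 78, 'head': 26, 'spokes': 130, 'cheek': 92, 'z': 219}} 
 tgt {'body': {'purple': 27, 'head': 10, 'spokes': 62, 'cheek': 102, 'z': 86}, 'fing': {'purple': 84, 'head': 55, 'spokes': -10, 'cheek': 124, 'z': 42}}
```

Request:
jog_arm(targets=[[0, 2.5, 0.5, 0, 0, 8, 1], [1, 5, 1, 0, 0, 16, 1], [2, 8, 1.5, 0, 0.8, 19.5, 1], [3.5, 11.4, 1.8, 0.2, 0.8, 19.5, 1], [3.5, 11.4, 1.8, 0.2, 0.8, 19.5, 1]])

```text
t: 3.32
tool_pos: [0.5051, 0.0638, 0.1138]
orientation: [-1.669, 0.755, 0.898]
force: [-1.0, -0.3, -0.2]
opening: 0.0006
```

```bash
python3 d.py 2 .02 .01 .13;  python3 d.py 48 0 .01 .13|grep target
```

```text
t 3.33 pos [0.505 0.064 0.114] F [-1.  -0.3 -0.2] q [ 0.1  -0.6   2.4  -0.14  0.8  -1.65]
v 0.09 target [0.55  0.061 0.05 ] [ 7.79 -0.51 -0.06] [ 0.1  0.  -0.4]
 now {'body': {'purple': 68, 'head': 61, 'spokes': 140, 'cheek': 106, 'z': 151}, 'fing': {'purple': 94, 'head': 62, 'spokes': 57, 'cheek': 131, 'z': 106}} 
 tgt {'body': {'purple': 27, 'head': 10, 'spokes': 62, 'cheek': 102, 'z': 86}, 'fing': {'purple': 84, 'head': 55, 'spokes': -10, 'cheek': 124, 'z': 42}}
v -0.038 target [ 0.575 -0.064  0.072] [  7.78  -0.49 -12.93] [ 0.1  0.  -0.4]
```

Request:
jog_arm(targets=[[4, -0.2, 0, 0, 0, 0, 1], [7.8, -0.5, 0, 0, 0, 0, 1], [7.8, -0.5, -2, 0, 0, 0, 1], [7.8, -0.5, -4, 0, 0, 0, 1], [7.8, -0.5, -6, 0, 0, 0, 1]])

```text
t: 3.95
tool_pos: [0.5613, 0.0034, 0.0602]
orientation: [-1.668, 0.755, 0.899]
force: [-1.3, 4.0, -3.2]
opening: 0.0006
```

```bash
python3 d.py 48 0 .01 .13; python3 - <<'E'
from plant import optics
import cv2
c=optics.read_camera("top")["frame"][110:280,120:350,::-1]; cv2.imwrite("pics/top2.png",cv2.resize(c,None,fx=3.4,fy=3.4,interpolation=cv2.INTER_CUBIC))
E
```

```text
t 3.95 pos [0.561 0.003 0.06 ] F [-1.3  4.  -3.2] q [-0.08 -0.32  2.32 -0.01  0.59 -1.89]
v -0.038 target [ 0.575 -0.064  0.072] [-0.01  0.02 -6.94] [ 0.1  0.1 -0.5]
 now {'body': {'purple': 63, 'head': 9, 'spokes': 62, 'cheek': 65, 'z': 98}, 'fing': {'purple': 140, 'head': 36, 'spokes': -10, 'cheek': 129, 'z': 52}} 
 tgt {'body': {'purple': 125, 'head': 10, 'spokes': 62, 'cheek': 19, 'z': 108}, 'fing': {'purple': 206, 'head': 37, 'spokes': -10, 'cheek': 71, 'z': 64}}
```

View pics/top2.png

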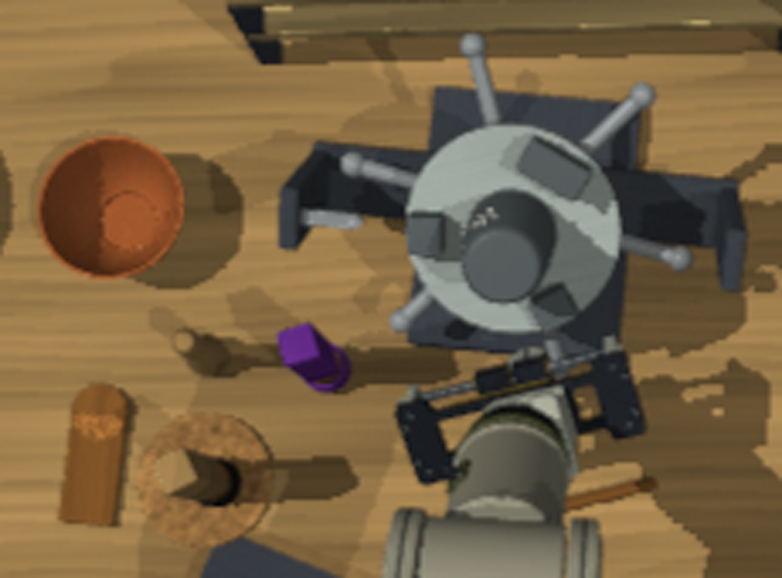

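The wheel has turned about 19° (the far ball is now at (472,45)), and the push force is about 4 N. Continuing the stroke.

Request:
jog_arm(targets=[[0, 0, -2, 0, 0, 0, 1], [0, 0, -4, 0, 0, 0, 1], [0, 0, -5.7, 0, 0, 0, 1], [0, 0, -7, 0, 0, 0, 1], [-4, 0, -6.5, 0, 0, 0, 1]])

```text
t: 4.62
tool_pos: [0.5536, -0.0595, 0.1053]
orientation: [-1.666, 0.758, 0.9]
force: [-0.2, -0.1, 1.1]
opening: 0.0007
```

```bash
cat > th.py <<'E'
# wheel angle from visible ball pixels in zoomed top picture
from h import *
T=load("top0.npz")
def theta(zpx,th0):
    q=np.array(zpx)/3.4+[120,110]
    def res(v):
        X=wpt(P,.1395,v[0]+np.pi/3*np.arange(6),0.); s=proj(T,X)
        return np.ravel([s[np.argmin(np.linalg.norm(s-a,axis=1))]-a for a in q])
    o=least_squares(res,[th0]); print("theta",o.x,"deg",np.degrees(o.x),"to go",np.degrees(2.356-o.x[0]),np.round(o.fun,1)); return o.x[0]
E
cat > shot.py <<'E'
from plant import optics
import cv2,sys
c=optics.read_camera("top")["frame"][110:280,120:350,::-1]; cv2.imwrite(f"pics/{sys.argv[1]}.png",cv2.resize(c,None,fx=3.4,fy=3.4,interpolation=cv2.INTER_CUBIC))
E
python3 shot.py top3
python3 -c "
from th import *
theta([(522,39),(672,134),(660,299),(512,369),(372,283),(370,119)],.05)
theta([(472,45),(641,94),(678,257),(401,321),(353,163)],.35)"
```

```text
theta [0.0366958] deg [2.10251464] to go 132.88634189105088 [ 0.   0.4 -0.6  0.3 -0.3  0.1  0.  -0.1 -0.3  0.2  0.1  0.4]
theta [0.32498269] deg [18.62013657] to go 116.36871995950263 [-0.   0.1  0.1  0.2  0.5  0.2 -0.2 -0.2 -0.2  0.4]
```

View pics/top3.png

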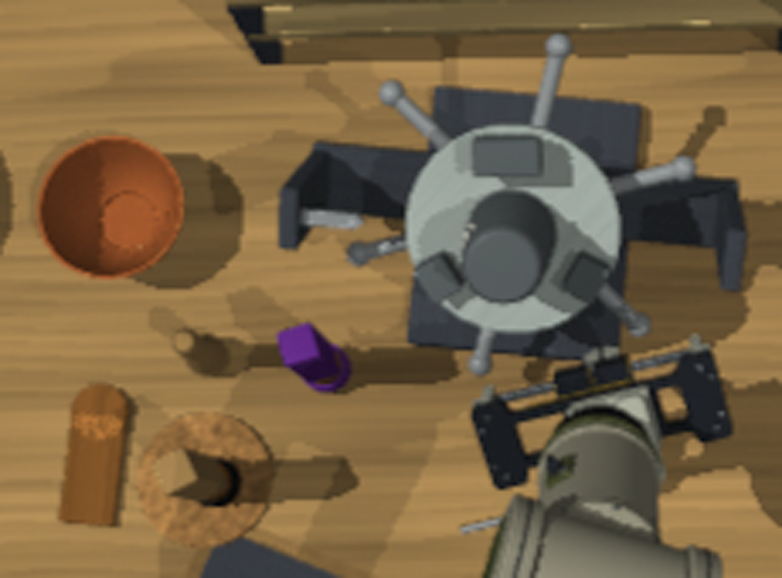

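The wheel is at about 48° (near ball now at (480,361)) and the gripper has backed out. Working out the next stroke.

```bash
python3 -c "
from th import *
theta([(558,45),(684,168),(636,323),(480,361),(357,253),(391,93)],.85)"; python3 d.py -12 .015 -.06 .127; python3 d.py -12 .015 .01 .127
```

```text
theta [0.87809349] deg [50.31105109] to go 84.67780544653033 [ 0.   0.3 -0.5 -0.1  0.3  0.4 -0.3  0.7 -0.   0.1 -0.  -0.1]
t 4.67 pos [ 0.555 -0.059  0.113] F [1.5 0.4 2.9] q [-0.26 -0.44  2.3   0.13  0.73 -2.14]
v 0.126 target [0.509 0.1   0.105] [-2.52  0.21 16.37] [ 0.1 -0.1 -0.2]
 now {'body': {'purple': 124, 'head': 29, 'spokes': 107, 'cheek': 40, 'z': 149}, 'fing': {'purple': 203, 'head': 33, 'spokes': 24, 'cheek': 73, 'z': 105}} 
 tgt {'body': {'purple': 58, 'head': 53, 'spokes': 132, 'cheek': 101, 'z': 141}, 'fing': {'purple': 61, 'head': 76, 'spokes': 49, 'cheek': 124, 'z': 97}}
t 4.67 pos [ 0.555 -0.059  0.113] F [1.5 0.4 2.9] q [-0.26 -0.44  2.3   0.13  0.73 -2.14]
v 0.126 target [0.546 0.096 0.045] [ 4.48  0.18 16.38] [ 0.1 -0.1 -0.2]
 now {'body': {'purple': 124, 'head': 29, 'spokes': 107, 'cheek': 40, 'z': 149}, 'fing': {'purple': 203, 'head': 33, 'spokes': 24, 'cheek': 73, 'z': 105}} 
 tgt {'body': {'purple': 23, 'head': 13, 'spokes': 62, 'cheek': 98, 'z': 82}, 'fing': {'purple': 49, 'head': 75, 'spokes': 10, 'cheek': 122, 'z': 37}}
```

Request:
jog_arm(targets=[[-2.5, 0, 1, 0, 0, 0, 1], [-2.5, 0.2, 6.5, 0, 0, 0, 1], [-2.5, 0.2, 12, 0, 0, 0, 1], [-2.5, 0.2, 16, 0, 0, 0, 1], [-2, 0.2, 16.3, 0, 0, 0, 1]])

```text
t: 5.3
tool_pos: [0.5124, 0.1019, 0.1024]
orientation: [-1.674, 0.747, 0.893]
force: [-0.1, -0.1, -0.6]
opening: 0.0004
```

```bash
python3 d.py -9.7 .012 .01 .127;  python3 d.py 20 0 .01 .13|grep target;python3 d.py 48 0 .01 .13|grep target
```

```text
t 5.3 pos [0.512 0.102 0.102] F [-0.1 -0.1 -0.6] q [ 0.21 -0.51  2.37 -0.23  0.76 -1.48]
v 0.116 target [0.548 0.086 0.047] [ 6.62  0.25 -1.26] [0.3 0.  0. ]
 now {'body': {'purple': 55, 'head': 49, 'spokes': 128, 'cheek': 99, 'z': 139}, 'fing': {'purple': 57, 'head': 76, 'spokes': 45, 'cheek': 122, 'z': 94}} 
 tgt {'body': {'purple': 23, 'head': 10, 'spokes': 62, 'cheek': 98, 'z': 84}, 'fing': {'purple': 59, 'head': 67, 'spokes': 2, 'cheek': 118, 'z': 39}}
v 0.024 target [ 0.563 -0.003  0.061] [  6.61   0.6  -10.38] [0.3 0.  0. ]
v -0.038 target [ 0.575 -0.064  0.072] [  6.61   0.62 -16.67] [0.3 0.  0. ]
```

Request:
jog_arm(targets=[[3.5, 0.2, -0.6, 0, 0, 0, 1], [6.6, 0.3, -1.2, 0, 0, 0, 1], [6.6, 0.4, -3.2, 0, 0, 0, 1], [6.6, 0.5, -5.6, 0, 0, 0, 1], [6.6, 0.6, -8, 0, 0, 0, 1]])

```text
t: 5.92
tool_pos: [0.5566, 0.0191, 0.0559]
orientation: [-1.672, 0.75, 0.896]
force: [-3.2, 4.6, -3.9]
opening: 0.0006
```

```bash
python3 d.py 48 0 .01 .13
```

```text
t 5.92 pos [0.557 0.019 0.056] F [-3.2  4.6 -3.9] q [-0.04 -0.32  2.33 -0.04  0.58 -1.83]
v -0.038 target [ 0.575 -0.064  0.072] [-0.05 -0.17 -8.62] [ 0.2  0.1 -0.2]
 now {'body': {'purple': 51, 'head': 12, 'spokes': 62, 'cheek': 79, 'z': 93}, 'fing': {'purple': 125, 'head': 41, 'spokes': -10, 'cheek': 144, 'z': 48}} 
 tgt {'body': {'purple': 125, 'head': 10, 'spokes': 62, 'cheek': 19, 'z': 108}, 'fing': {'purple': 206, 'head': 37, 'spokes': -10, 'cheek': 71, 'z': 64}}
```

Request:
jog_arm(targets=[[0, 0, -2.4, 0, 0, 0, 1], [0, 0, -4.8, 0, 0, 0, 1], [0, 0, -7, 0, 0, 0, 1], [0, 0, -8.4, 0, 0, 0, 1], [0, 0, -8.4, 0, 0, 0, 1]])

```text
t: 6.55
tool_pos: [0.5745, -0.0642, 0.0724]
orientation: [-1.672, 0.75, 0.891]
force: [0.4, -0.2, -0.1]
opening: 0.0006
```

Request:
jog_arm(targets=[[-4, 0, 0.5, 0, 0, 0, 1], [-7, 0, 2, 0, 0, 0, 1], [-7, 0, 6, 0, 0, 0, 1]])

```text
t: 6.92
tool_pos: [0.528, -0.0043, 0.1259]
orientation: [-1.674, 0.749, 0.882]
force: [0.8, 1.1, 0.2]
opening: 0.0005
```

```bash
python3 shot.py top4; python3 d.py -11 .012 .01 .127
```

```text
t 6.97 pos [ 0.526 -0.     0.122] F [-0.9  1.7 -2.1] q [-0.1  -0.58  2.38  0.01  0.79 -1.92]
v 0.12 target [0.547 0.09  0.046] [ 7.14 -0.2   9.63] [-0.  -0.1  0.1]
 now {'body': {'purple': 85, 'head': 54, 'spokes': 133, 'cheek': 66, 'z': 159}, 'fing': {'purple': 148, 'head': 37, 'spokes': 51, 'cheek': 122, 'z': 114}} 
 tgt {'body': {'purple': 23, 'head': 11, 'spokes': 62, 'cheek': 99, 'z': 83}, 'fing': {'purple': 55, 'head': 70, 'spokes': 5, 'cheek': 120, 'z': 38}}
```

View pics/top4.png

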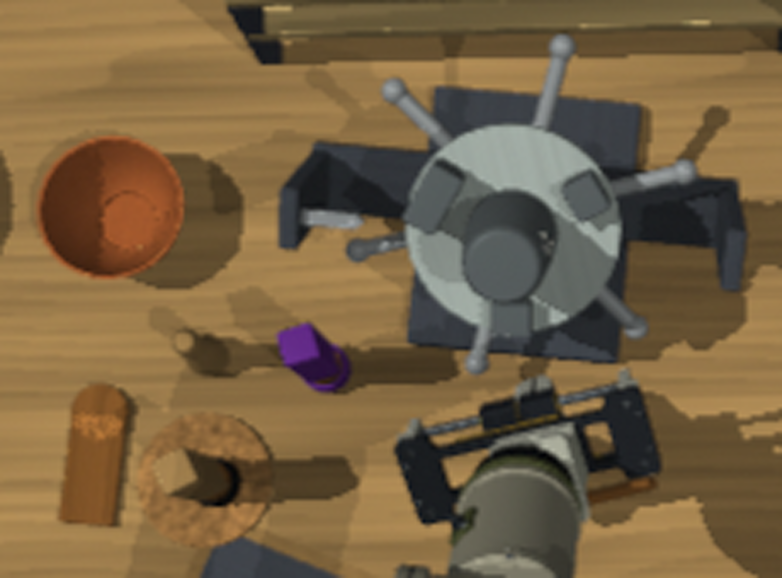

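The block is now at (435,195), and the wheel is at roughly 109°. A third stroke is needed.

```bash
python3 -c "
from th import *
theta([(561,45),(685,171),(634,325),(477,360),(356,251),(394,91)],1.9)"; python3 d.py -11 .012 .01 .127|grep targ
```

```text
theta [1.90753305] deg [109.29359313] to go 25.69526340383629 [ 0.1  0.5 -0.6 -0.1  0.3  0.3 -0.3  0.8  0.  -0.1 -0.3 -0.1]
v 0.12 target [0.547 0.09  0.046] [ 7.14 -0.2   9.63] [-0.  -0.1  0.1]
```

Request:
jog_arm(targets=[[0, 0, 4.5, 0, 0, 0, 1], [0, 0, 8.5, 0, 0, 0, 1], [0, -0.1, 9.8, 0, 0, 0, 1], [3.6, -0.2, 9.8, 0, 0, 0, 1], [7.1, -0.2, 9.7, 0, 0, 0, 1]])

```text
t: 7.6
tool_pos: [0.548, 0.0915, 0.0471]
orientation: [-1.672, 0.746, 0.886]
force: [0.4, -0.8, 0.4]
opening: 0.0004
```

```bash
for i in -11 5 12 ; do python3 d.py $i 0 .01 .13;done
```

```text
t 7.6 pos [0.548 0.092 0.047] F [ 0.4 -0.8  0.4] q [ 0.16 -0.29  2.33 -0.25  0.57 -1.48]
v 0.11 target [0.546 0.08  0.047] [ 0.    0.47 -1.11] [ 0.  -0.1  0.3]
 now {'body': {'purple': 22, 'head': 10, 'spokes': 62, 'cheek': 99, 'z': 83}, 'fing': {'purple': 54, 'head': 70, 'spokes': 5, 'cheek': 118, 'z': 39}} 
 tgt {'body': {'purple': 25, 'head': 11, 'spokes': 62, 'cheek': 102, 'z': 83}, 'fing': {'purple': 66, 'head': 66, 'spokes': 1, 'cheek': 119, 'z': 39}}
t 7.6 pos [0.548 0.092 0.047] F [ 0.4 -0.8  0.4] q [ 0.16 -0.29  2.33 -0.25  0.57 -1.48]
v 0.062 target [0.555 0.034 0.055] [ 0.01  0.47 -5.87] [ 0.  -0.1  0.3]
 now {'body': {'purple': 22, 'head': 10, 'spokes': 62, 'cheek': 99, 'z': 83}, 'fing': {'purple': 54, 'head': 70, 'spokes': 5, 'cheek': 118, 'z': 39}} 
 tgt {'body': {'purple': 40, 'head': 10, 'spokes': 62, 'cheek': 90, 'z': 91}, 'fing': {'purple': 111, 'head': 43, 'spokes': -10, 'cheek': 131, 'z': 47}}
t 7.6 pos [0.548 0.092 0.047] F [ 0.4 -0.8  0.4] q [ 0.16 -0.29  2.33 -0.25  0.57 -1.48]
v 0.044 target [0.559 0.016 0.058] [ 0.02  0.47 -7.67] [ 0.  -0.1  0.3]
 now {'body': {'purple': 22, 'head': 10, 'spokes': 62, 'cheek': 99, 'z': 83}, 'fing': {'purple': 54, 'head': 70, 'spokes': 5, 'cheek': 118, 'z': 39}} 
 tgt {'body': {'purple': 53, 'head': 10, 'spokes': 62, 'cheek': 76, 'z': 94}, 'fing': {'purple': 128, 'head': 38, 'spokes': -10, 'cheek': 141, 'z': 50}}
```

Request:
jog_arm(targets=[[0, 0.4, -2, 0, 0, 0, 1], [0, 0.5, -4, 0, 0, 0, 1], [0, 0.5, -6, 0, 0, 0, 1], [0, 0.5, -7.2, 0, 0, 0, 1], [0, 0.5, -7.2, 0, 0, 0, 1]])

```text
t: 8.22
tool_pos: [0.5574, 0.0199, 0.0568]
orientation: [-1.671, 0.747, 0.886]
force: [0.4, 0.8, -1.1]
opening: 0.0004
```

```bash
python3 shot.py top5; python3 d.py 15 0 .01 .13
```

```text
t 8.28 pos [0.558 0.02  0.057] F [-0.   0.1  0.7] q [-0.04 -0.33  2.34 -0.05  0.57 -1.81]
v 0.037 target [0.56  0.009 0.059] [ 0.03  0.   -1.16] [-0.1 -0.1  0.3]
 now {'body': {'purple': 50, 'head': 11, 'spokes': 62, 'cheek': 80, 'z': 93}, 'fing': {'purple': 124, 'head': 39, 'spokes': -10, 'cheek': 144, 'z': 49}} 
 tgt {'body': {'purple': 58, 'head': 10, 'spokes': 62, 'cheek': 70, 'z': 96}, 'fing': {'purple': 135, 'head': 37, 'spokes': -10, 'cheek': 134, 'z': 51}}
```

View pics/top5.png

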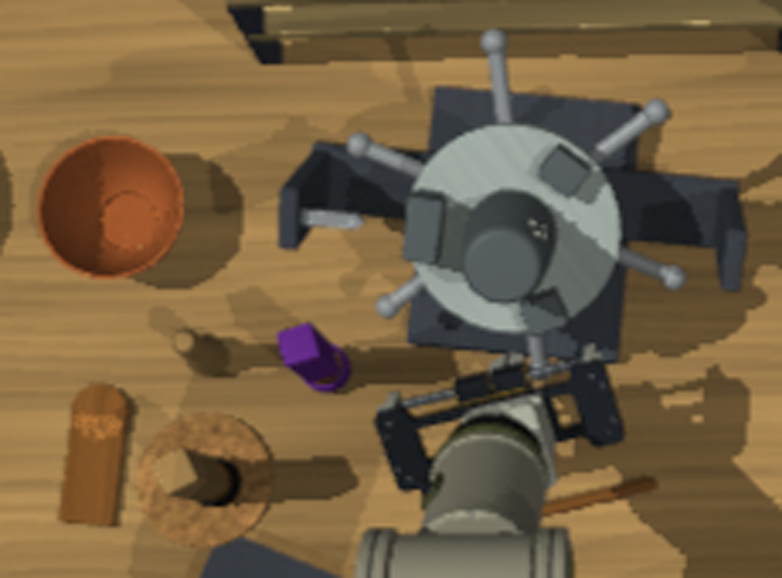

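```bash
python3 -c "
from th import *
for yw in (-.10,-.11,-.12):
  P=(.672,.0065,yw); import th; th.P=P
  theta([(493,41),(655,111),(673,275),(386,307),(358,145)],2.3)"
```

```text
theta [2.28932503] deg [131.16866201] to go 3.8201945223490297 [-0.1  0.2 -0.  -0.1 -0.2  0.2  0.2 -0.2  0.   0.1]
theta [2.29879641] deg [131.71133233] to go 3.2775242010804484 [-0.1  0.2 -0.1 -0.1 -0.2  0.3  0.3 -0.3  0.   0.1]
theta [2.30826738] deg [132.25397903] to go 2.734877504008511 [-0.1  0.2 -0.1 -0.1 -0.1  0.3  0.3 -0.3  0.1  0.1]
```

Request:
jog_arm(targets=[[0, 0, -0.4, 0, 0, 0, 1], [0, 0, -0.8, 0, 0, 0, 1], [0, 0, -0.8, 0, 0, 0, 1], [-3, 0, 0, 0, 0, 0, 1], [-7, 0, 0, 0, 0, 0, 1]])

```text
t: 8.9
tool_pos: [0.5202, 0.0236, 0.1168]
orientation: [-1.672, 0.747, 0.886]
force: [0.5, -0.6, -0.5]
opening: 0.0005
```

Request:
jog_arm(targets=[[-6, 0, 3, 0, 0, 0, 1], [-10, -1, 7, 0, 0, 5, 1]])

```text
t: 9.15
tool_pos: [0.4607, 0.0973, 0.1979]
orientation: [-1.649, 0.823, 0.937]
force: [1.3, 0.6, 0.5]
opening: -0.0
```

```bash
python3 - <<'E'
from plant import optics,robot
import cv2,numpy as np
for n,(a,b,c,d),k in(("top",(125,225,180,340),5),("scene",(190,310,190,330),5.5)):
    I=optics.read_camera(n); np.savez(n+"6.npz",**I)
    cv2.imwrite(f"pics/{n}6.png",cv2.resize(I["frame"][a:b,c:d,::-1],None,fx=k,fy=k,interpolation=cv2.INTER_CUBIC))
print(robot.read_state()["tool_pos"])
E
```

```text
[0.4644503  0.10415618 0.20386259]
```

View pics/top6.png

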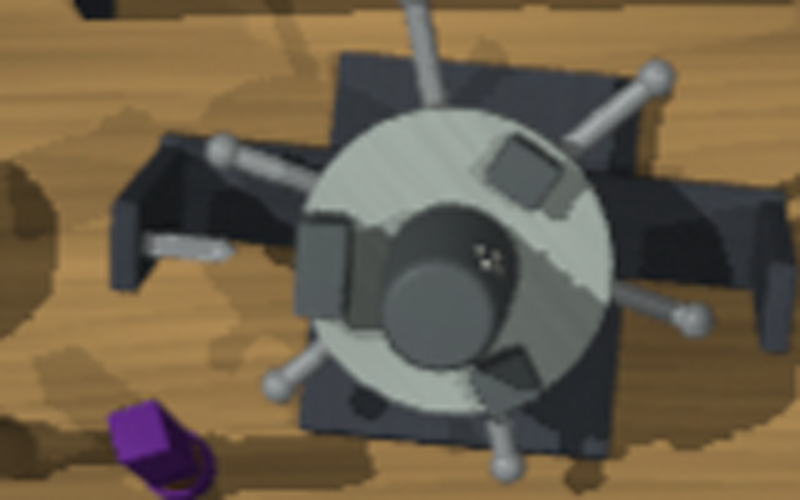

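View pics/scene6.png

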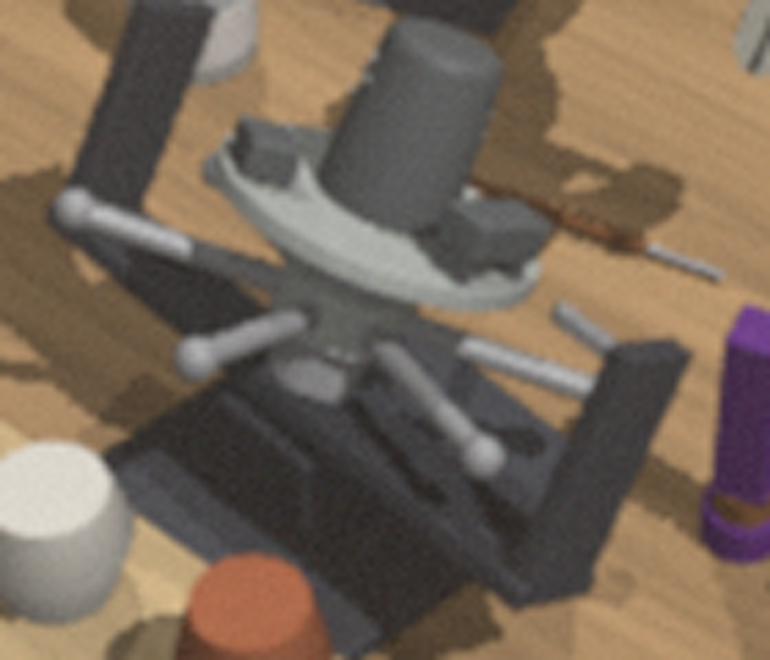

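The raised block's upper face is at about (324,265) and the pointer tip at (234,250) in the top zoom. I'll compare the two angles on their own planes.

```bash
cat >> h.py <<'E'
def onplane(c,uv,h,p=P):
    Rs,o=stand(*p); O,d=ray(c,uv); n=Rs[:,2]; X=O+d*((o+n*h-O)@n)/(d@n); w=(X-o)@Rs
    return w, np.hypot(w[0],w[1]), np.degrees(np.arctan2(w[1],w[0]))
E
python3 - <<'E'
from h import *
from th import theta
T=load("top6.npz");S=load("scene6.npz")
z=lambda q:np.array(q)/5+[180,125]
b=[(657,76),(692,319),(507,466),(277,384),(221,150)]
theta([(z(q)-[120,110])*3.4 for q in b],2.35)
for q in[(303,212),(352,218),(345,318),(297,312)]: print(onplane(T,z(q),.091))
q=np.mean([(303,212),(352,218),(345,318),(297,312)],0); print("blk",onplane(T,z(q),.091)); print("ptr",onplane(T,z((233,250)),.066))
print("pred ptr",(proj(T,wpt(P,.116,[np.pi/2],.066))-[180,125])*5)
print("pred ptr scene",(proj(S,wpt(P,.116,[np.pi/2],.066))-[190,190])*5.5, "blk", (proj(S,wpt(P,.067,[np.pi/2],.091))-[190,190])*5.5)
E
```

```text
theta [2.35065633] deg [134.68268697] to go 0.30616956594761796 [-0.5  0.3  0.4  0.1 -0.3 -0.3  0.   0.1  0.3  0.1]
(array([0.03219855, 0.0766285 , 0.091     ]), np.float64(0.08311843004760834), np.float64(67.20832414138094))
(array([0.03128062, 0.05116838, 0.091     ]), np.float64(0.059972329514488276), np.float64(58.56141752008757))
(array([-0.02323702,  0.05219741,  0.091     ]), np.float64(0.05713605693780152), np.float64(113.99746672364411))
(array([-0.02227018,  0.07757275,  0.091     ]), np.float64(0.08070620863531336), np.float64(106.0181231445308))
blk (array([0.00472665, 0.06438579, 0.091     ]), np.float64(0.06455905373137724), np.float64(85.80137158027655))
ptr (array([0.00070163, 0.11635296, 0.066     ]), np.float64(0.11635507090774085), np.float64(89.65449792625904))
pred ptr [[233.62050182 251.32226809]]
pred ptr scene [[549.29746415 301.28371826]] blk [[496.55513927 203.28323774]]
```

```bash
python3 - <<'E'
from h import *
T=load("top6.npz");S=load("scene6.npz")
Rs,o=stand(*P)
def blk(a,w,h):
    a=np.radians(a); e=np.array([np.cos(a),np.sin(a)]); t=np.array([-e[1],e[0]])
    return np.array([o+Rs@np.r_[e*(.067+i*.014)+t*j*w/2,h] for i,j in((-1,-1),(1,-1),(1,1),(-1,1))])
for n,c,off,k,sh in(("top",T,(180,125),5,(100,160)),("scene",S,(190,190),5.5,(120,140))):
    I=cv2.imread(f"pics/{n}6.png")
    g=lambda X:((proj(c,X)-off+.5)*k-.5)
    for a,w,h in((90,.052,.091),(210,.032,.079),(330,.032,.079)):
        cv2.polylines(I,[np.int32(g(blk(a,w,h)))],True,(0,0,255),1)
    for r,h in((.085,.057),(.027,.147)):
        cv2.polylines(I,[np.int32(g(wpt(P,r,np.linspace(0,6.28,60),h)))],True,(0,255,0),1)
    cv2.imwrite(f"pics/{n}6o.png",I)
E
```

```text
(no output)
```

View pics/top6o.png

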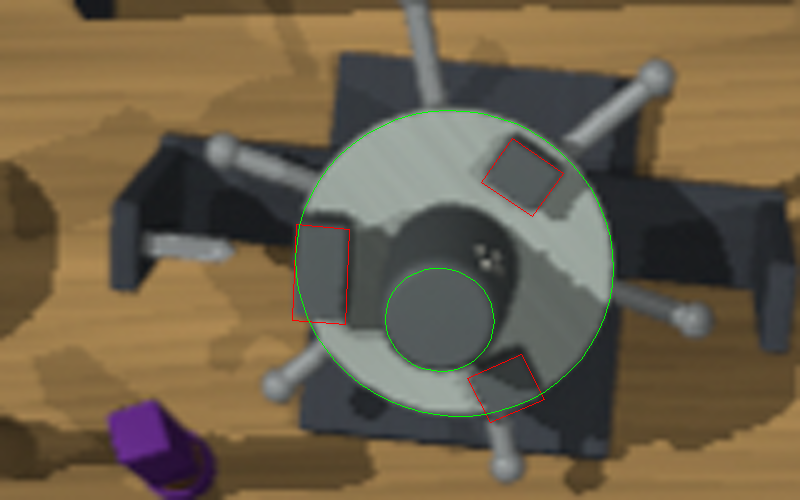

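View pics/scene6o.png

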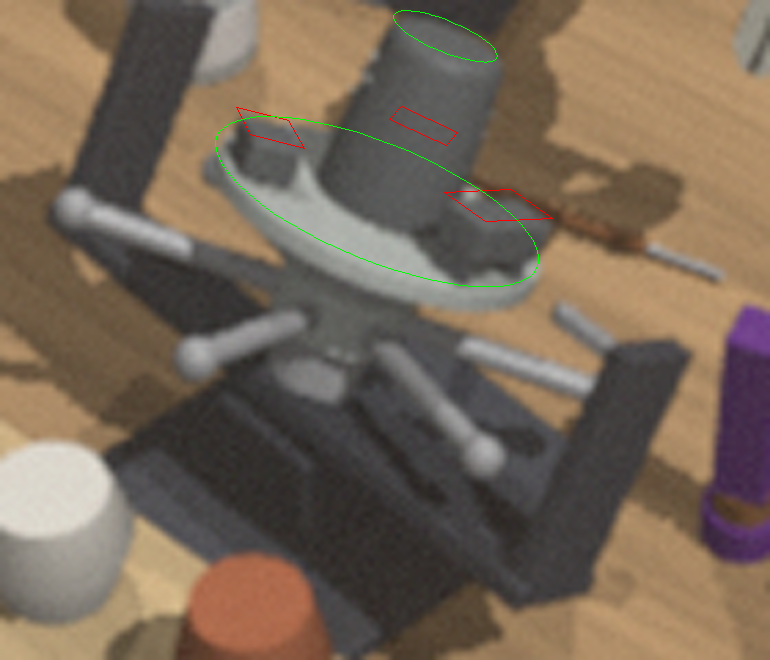

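The top overlay matches the block, head and beaker well. The scene overlay is off by about 2 px upwards. I'll refit with both views, correcting for the half-pixel zoom shift.

```bash
python3 - <<'E'
from h import *
T=load("top6.npz");S=load("scene6.npz")
f=lambda q,k,o:(np.array(q,float)+.5)/k-.5+o
tb=f([(657,76),(692,319),(507,466),(277,384),(221,150)],5,np.array([180,125]))
sb=f([(73,208),(195,357),(484,455)],5.5,np.array([190,190]))
tp=f([(233,250)],5,np.array([180,125])); sp=f([(556,305)],5.5,np.array([190,190]))
tk=f([(439,316)],5,np.array([180,125])); sk=f([(450,46)],5.5,np.array([190,190]))
def res(v,n=False,usS=True):
    p=v[:3]; X=wpt(p,.1395,v[3]+np.pi/3*np.arange(6),0.)
    near=lambda s,a:s[np.argmin(np.linalg.norm(s-a,axis=1))]-a
    s=proj(T,X); e=[near(s,a) for a in tb]
    Y=np.vstack([wpt(p,.116,[np.pi/2],.066),wpt(p,0.,[0.],.147)])
    e+=list(proj(T,Y)-np.vstack([tp,tk]))
    sh=v[4:6]
    s=proj(S,X)+sh; e+=[near(s,a) for a in sb]; e+=list(proj(S,Y)+sh-np.vstack([sp,sk]))
    e=np.array(e)
    if not usS: e=e[:7]
    return np.r_[e.ravel(),sh*.5]
for us in(True,False):
    o=least_squares(res,[.672,.0065,-.11,2.35,0,0],kwargs=dict(usS=us)); print(o.x.round(4)); print(o.fun.reshape(-1,2).round(1).tolist())
E
```

```text
[ 0.6735  0.0076 -0.1085  2.349   0.744   0.2162]
[[-0.5, 0.1], [0.4, -0.0], [-0.3, -0.4], [0.0, -0.0], [0.3, -0.0], [0.1, 0.2], [-0.2, 0.3], [0.4, 0.3], [0.1, 0.3], [-0.4, 0.1], [-0.1, 0.4], [-0.1, -1.2], [0.4, 0.1]]
[ 0.6736  0.0075 -0.1086  2.3489  0.      0.    ]
[[-0.4, 0.1], [0.4, -0.1], [-0.3, -0.4], [0.1, -0.0], [0.4, -0.1], [0.2, 0.2], [-0.2, 0.2], [0.0, 0.0]]
```

Refit: stand at (.6735, .0075), yaw −.1085, wheel at 2.349 rad against a target of 2.356, so the block is at the pointer. Next, the tamper: open the gripper and look from above.

```bash
sed -i 's/^P=.*/P=(.6735,.0075,-.1085)/' h.py; cat > g.py <<'E'
from h import *
from plant import robot
def Rdown(ang): # jaw at ang deg in xy
    a=np.radians(ang); z=np.array([np.cos(a),np.sin(a),0]); x=np.array([0,0,-1.]); return np.c_[x,np.cross(z,x),z]
def show(t,R):
    s=robot.read_state(); print("t",round(s["t"],2),"pos",s["tool_pos"].round(4),"F",s["force"].round(1),"q",s["q"].round(2),"op",round(s["opening"],4)); d,w=delta(s,t,R); print("target",np.round(t,4),d,w,"dist",np.linalg.norm(d).round(1),"ang",np.linalg.norm(w).round(1))
E
python3 -c "
from g import *
show([.463,.28,.28],Rdown(27.5))"
```

```text
t 9.25 pos [0.4645 0.1042 0.2039] F [0.6 0.  0.8] q [ 0.26 -0.72  2.29 -0.2   1.12 -1.51] op 0.0004
target [0.463 0.28  0.28 ] [-7.88 -7.64 15.71] [74.5  8.8 29.1] dist 19.2 ang 80.5
```

Request:
jog_arm(targets=[[-3, -2, 2, 9.3, 1.1, 3.6, 0], [-6, -4, 4, 18.6, 2.2, 7.2, 0], [-7, -6, 7, 27.9, 3.3, 10.9, 0], [-7.8, -7, 11, 37.2, 4.4, 14.5, 0], [-7.9, -7.6, 15, 46.5, 5.5, 18.1, 0]])

```text
t: 9.88
tool_pos: [0.4655, 0.2748, 0.2819]
orientation: [-0.875, 1.329, 0.603]
force: [-0.3, 0.2, 0.3]
opening: 0.0457
```

```bash
python3 -c "
from g import *
show([.463,.28,.28],Rdown(27.5))"
```

```text
t 9.88 pos [0.4655 0.2748 0.2819] F [-0.3  0.2  0.3] q [ 0.56 -0.13  1.65 -0.18  1.54 -0.41] op 0.0457
target [0.463 0.28  0.28 ] [0.09 0.52 0.28] [27.7  3.4 10.9] dist 0.6 ang 30.0
```

Request:
jog_arm(targets=[[0, 0.2, 0.2, 9.2, 1.1, 3.6, 0], [0, 0.5, 0.3, 18.4, 2.2, 7.2, 0], [0, 0.5, 0.3, 27.7, 3.4, 10.9, 0], [0, 0.5, 0.3, 27.7, 3.4, 10.9, 0]])

```text
t: 10.38
tool_pos: [0.4648, 0.2791, 0.2804]
orientation: [-0.376, 1.537, 0.375]
force: [0.3, -0.3, 0.6]
opening: 0.0858
```

```bash
python3 - <<'E'
from g import *
from plant import optics
show([.463,.28,.28],Rdown(27.5))
for n in("wrist","scene","top"):
    c=optics.read_camera(n); np.savez(n+"7.npz",**c); I=c["frame"][:,:,::-1]
    if n=="scene": I=cv2.resize(I[220:320,320:440],None,fx=6,fy=6,interpolation=cv2.INTER_CUBIC)
    if n=="top": I=cv2.resize(I[210:280,130:240],None,fx=7,fy=7,interpolation=cv2.INTER_CUBIC)
    cv2.imwrite(f"pics/{n}7.png",I)
E
```

```text
t 10.38 pos [0.4648 0.2791 0.2804] F [ 0.3 -0.3  0.6] q [ 0.45 -0.05  1.56 -0.    1.63 -0.03] op 0.0858
target [0.463 0.28  0.28 ] [ 0.04  0.17 -0.12] [-0.1  0.1  0.1] dist 0.2 ang 0.2
```

View pics/wrist7.png

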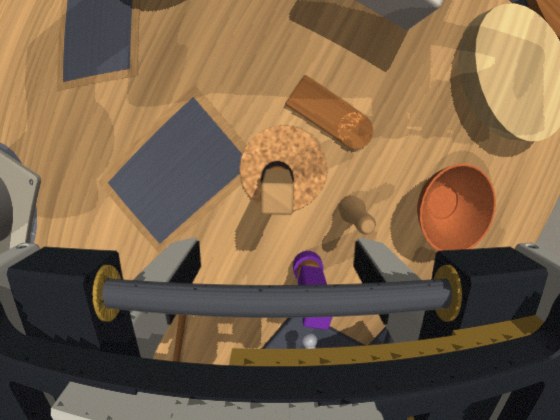

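View pics/scene7.png

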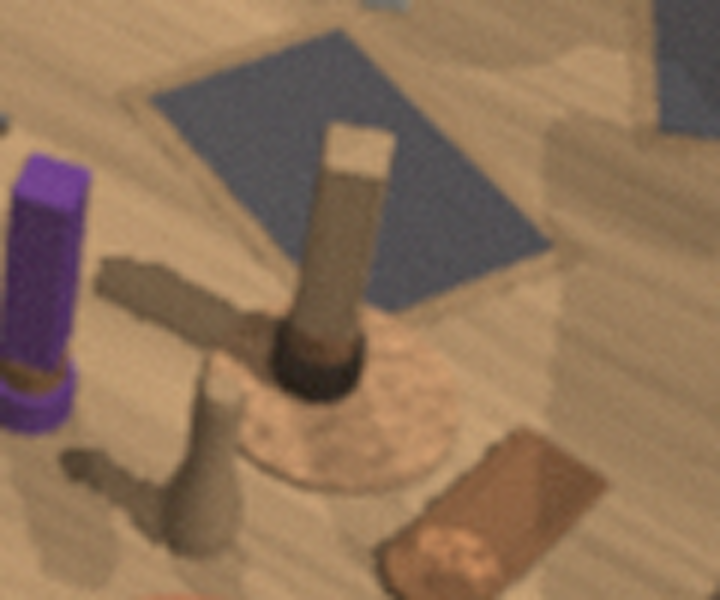

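The wrist view shows the tamper head-on: handle top at about (278,197), foot behind it at (277,172), mat centre at (283,168). I'll zoom in to measure its yaw.

```bash
python3 - <<'E'
import cv2
a=cv2.imread("pics/wrist7.png")[110:230,220:350]; cv2.imwrite("pics/wrist7z.png",cv2.resize(a,None,fx=6,fy=5,interpolation=cv2.INTER_CUBIC) if 0 else cv2.resize(a,None,fx=5,fy=5,interpolation=cv2.INTER_CUBIC))
E
```

```text
(no output)
```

View pics/wrist7z.png

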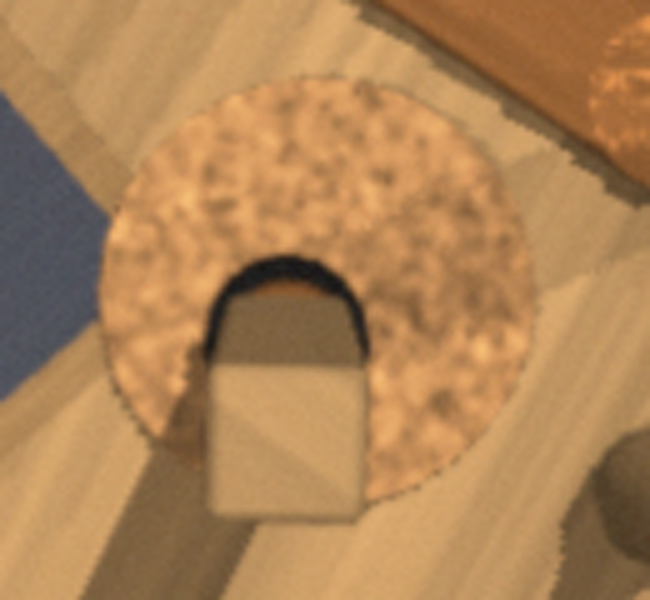

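```bash
python3 - <<'E'
from h import *
W=load("wrist7.npz")
f=lambda q:(np.array(q,float)+.5)/5-.5+[220,110]
Q=np.array([onz(W,f(q),.156,True) for q in[(212,364),(364,366),(362,520),(212,516)]])[:,:2]; print(Q.round(4),Q.mean(0))
for i in range(4): d=Q[(i+1)%4]-Q[i]; print(np.degrees(np.arctan2(d[1],d[0])),np.linalg.norm(d))
a=np.array([onz(W,f(q),.03,True) for q in[(207,347),(369,347)]])[:,:2]; t=onz(W,f((287,256)),.03,True)[:2]; print("foot",a.mean(0),np.linalg.norm(a[0]-a[1]),"top pt",t)
# fit foot circle
M=np.array([onz(W,f(q),.006,True) for q in[(100,290),(130,180),(318,76),(445,115),(535,285),(505,400),(120,400),(180,130)]])[:,:2]
A=np.c_[2*M,np.ones(len(M))]; s=np.linalg.lstsq(A,(M**2).sum(1),rcond=None)[0]; print("mat",s[:2],np.sqrt(s[2]+s[:2]@s[:2]))
E
```

```text
[[0.4426 0.289 ]
 [0.4673 0.3014]
 [0.4806 0.2757]
 [0.4555 0.2635]] [0.46149661 0.28239102]
26.69360113993611 0.027604515649436667
-62.67473030509365 0.028899084679686514
-154.1287771967303 0.02782596536313289
116.89468011361411 0.02849812574021984
foot [0.46238093 0.281427  ] 0.0420465110170305 top pt [0.45122138 0.30232772]
mat [0.46484666 0.29392251] 0.060131838788176586
```

```bash
python3 -c "
from g import *
show([.4615,.2818,.28],Rdown(26.7))
show([.4615,.2818,.112],Rdown(26.7))"
```

```text
t 10.53 pos [0.4635 0.2799 0.2807] F [-0.5 -0.6 -0.5] q [ 0.45 -0.05  1.56 -0.    1.63 -0.03] op 0.0924
target [0.4615 0.2818 0.28  ] [ 0.07  0.26 -0.09] [1.  0.1 0.1] dist 0.3 ang 1.0
t 10.53 pos [0.4635 0.2799 0.2807] F [-0.5 -0.6 -0.5] q [ 0.45 -0.05  1.56 -0.    1.63 -0.03] op 0.0924
target [0.4615 0.2818 0.112 ] [16.87  0.29 -0.11] [1.  0.1 0.1] dist 16.9 ang 1.0
```

Request:
jog_arm(targets=[[4, 0.3, -0.1, 1, 0, 0, 0], [8, 0.3, -0.1, 1, 0, 0, 0], [12, 0.3, -0.1, 1, 0, 0, 0], [15.5, 0.3, -0.1, 1, 0, 0, 0], [16.8, 0.3, -0.1, 1, 0, 0, 0]])

```text
t: 11.15
tool_pos: [0.4599, 0.2815, 0.1104]
orientation: [-0.37, 1.541, 0.365]
force: [0.2, 0.1, 1.3]
opening: 0.093
```

```bash
python3 - <<'E'
from g import *
from plant import optics
show([.4615,.2818,.112],Rdown(26.7))
c=optics.read_camera("wrist"); cv2.imwrite("pics/wrist8.png",c["frame"][:,:,::-1])
E
```

```text
t 11.15 pos [0.4599 0.2815 0.1104] F [0.2 0.1 1.3] q [ 0.46  0.05  1.78 -0.    1.32 -0.01] op 0.093
target [0.4615 0.2818 0.112 ] [-0.16 -0.05  0.16] [ 0.1 -0.1  0.1] dist 0.2 ang 0.2
```

View pics/wrist8.png

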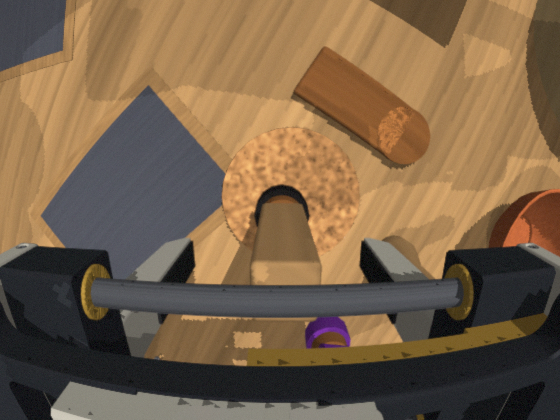

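The handle (columns 252–320) sits between the fingers, about 2 mm right of centre. I'll correct that and close.

Request:
jog_arm(targets=[[-0.1, 0, 0.2, 0, 0, 0, 0.4], [-0.1, 0, 0.2, 0, 0, 0, 0.8], [-0.1, 0, 0.2, 0, 0, 0, 1], [-0.1, 0, 0.2, 0, 0, 0, 1], [-0.1, 0, 0.2, 0, 0, 0, 1]], squeeze=50)

```text
t: 11.82
tool_pos: [0.4618, 0.2824, 0.1112]
orientation: [-0.369, 1.541, 0.365]
force: [0.3, 0.1, -0.1]
opening: 0.0475
```

Request:
jog_arm(targets=[[0, 0, 0, 0, 0, 0, 1], [0, 0, 0, 0, 0, 0, 1], [0, 0, 0, 0, 0, 0, 1]])

```text
t: 12.2
tool_pos: [0.4618, 0.2824, 0.1112]
orientation: [-0.369, 1.541, 0.365]
force: [0.3, -0.1, -0.3]
opening: 0.0299
```

The tamper is gripped (opening 29.9 mm). Now lift it and compute the press pose.

Request:
jog_arm(targets=[[-3, 0, 0, 0, 0, 0, 1], [-8, 0, 0, 0, 0, 0, 1], [-14, 0, 0, 0, 0, 0, 1], [-20, 0, 0, 0, 0, 0, 1], [-25, 0, 0, 0, 0, 0, 1]])

```text
t: 12.82
tool_pos: [0.4618, 0.2831, 0.3635]
orientation: [-0.369, 1.54, 0.365]
force: [0.2, 0.9, -2.1]
opening: 0.0294
```

```bash
cat >> g.py <<'E'
def press(h,r=.068,jaw=26.7,ang=90.,L=.1052):
    Rs,o=stand(*P); a=Rn.from_rotvec(Rs[:,1]*-np.pi/6).as_matrix(); R=a@Rdown(jaw)
    foot=wpt(P,r,np.radians(ang),h); return foot-R[:,0]*L, R
E
python3 - <<'E'
from g import *
from plant import optics
show(*press(.15))
for n in("scene","top"):
    c=optics.read_camera(n); np.savez(n+"9.npz",**c); I=c["frame"][:,:,::-1]
    I=cv2.resize(I[150:310,280:440] if n=="scene" else I[130:270,120:260],None,fx=4,fy=4,interpolation=cv2.INTER_CUBIC)
    cv2.imwrite(f"pics/{n}9.png",I)
E
```

```text
t 12.82 pos [0.4618 0.2831 0.3635] F [ 0.2  0.9 -2.1] q [ 0.46 -0.04  1.4  -0.    1.78 -0.01] op 0.0294
target [0.554  0.0889 0.356 ] [  0.8  -21.49  -0.53] [  0.1 -25.2 -16.2] dist 21.5 ang 30.0
```

View pics/scene9.png

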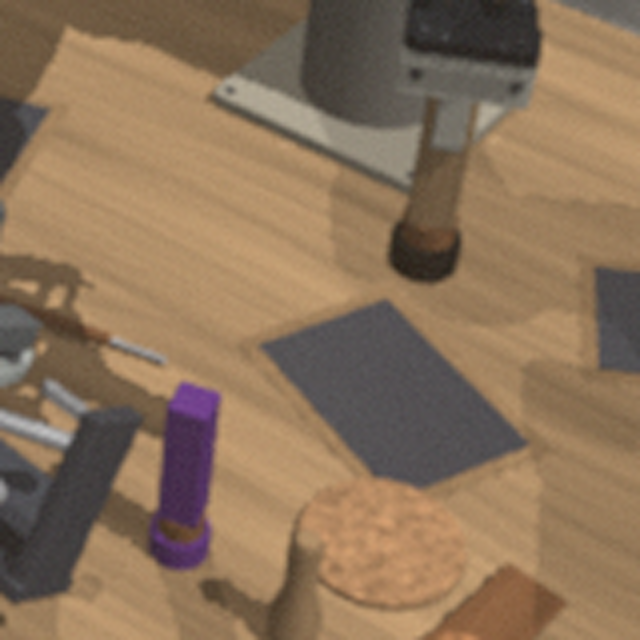

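The tamper hangs straight in the gripper and weighs about 2.1 N. Moving to above the block, tilted.

Request:
jog_arm(targets=[[0.1, -4.5, 0, 0, -6, -4, 1], [0.3, -9, -0.2, 0, -12, -8, 1], [0.5, -14, -0.3, 0, -18, -12, 1], [0.7, -19, -0.5, 0, -25.2, -16.2, 1], [0.8, -21.5, -0.5, 0.1, -25.2, -16.2, 1]])

```text
t: 13.55
tool_pos: [0.5536, 0.0881, 0.3553]
orientation: [-0.462, 1.037, 0.204]
force: [-0.5, 0.3, -1.8]
opening: 0.0295
```

Request:
jog_arm(targets=[[0, 0, 0, 0, 0, 0, 1]])

```text
t: 13.68
tool_pos: [0.553, 0.0864, 0.3535]
orientation: [-0.46, 1.04, 0.202]
force: [0.5, -0.3, -1.5]
opening: 0.0301
```

```bash
python3 - <<'E'
from g import *
from plant import optics
show(*press(.15)); show(*press(.10))
for n in("scene","top"):
    c=optics.read_camera(n); np.savez(n+"10.npz",**c); I=c["frame"][:,:,::-1]
    I=cv2.resize(I[150:310,180:360] if n=="scene" else I[120:280,180:340],None,fx=4,fy=4,interpolation=cv2.INTER_CUBIC)
    cv2.imwrite(f"pics/{n}10.png",I)
E
```

```text
t 13.68 pos [0.553  0.0864 0.3535] F [ 0.5 -0.3 -1.5] q [ 0.15 -0.51  1.9  -0.13  1.24 -0.3 ] op 0.0301
target [0.554  0.0889 0.356 ] [-0.18  0.12  0.3 ] [-0.2  0.1  0. ] dist 0.4 ang 0.2
t 13.68 pos [0.553  0.0864 0.3535] F [ 0.5 -0.3 -1.5] q [ 0.15 -0.51  1.9  -0.13  1.24 -0.3 ] op 0.0301
target [0.5789 0.0862 0.3127] [4.82 0.12 0.29] [-0.2  0.1  0. ] dist 4.8 ang 0.2
```

View pics/scene10.png

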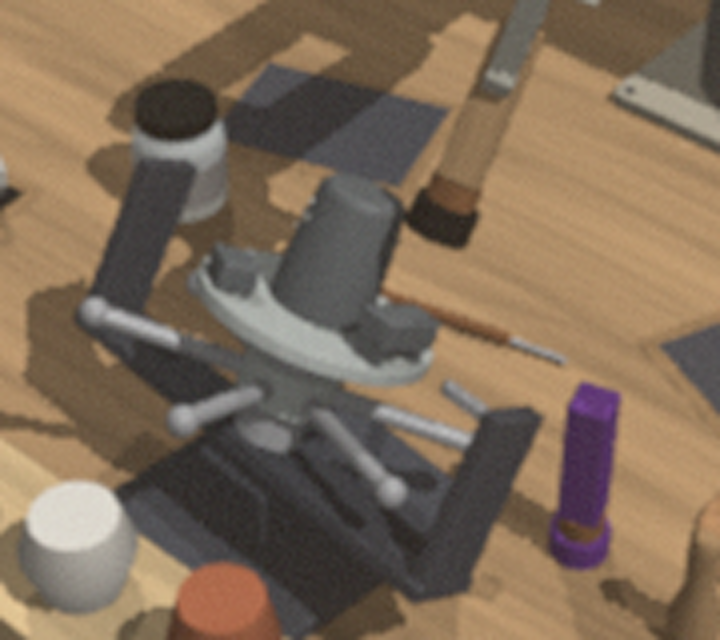

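View pics/top10.png

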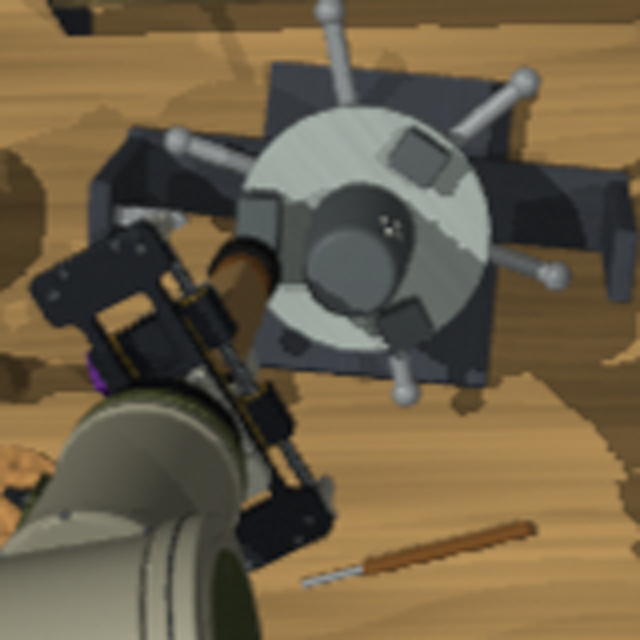

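```bash
python3 - <<'E'
from g import *
s=robot.read_state(); R=Rn.from_rotvec(s["orientation"]).as_matrix(); p=s["tool_pos"]; Rs,o=stand(*P)
pts=[p+R[:,0]*d for d in(.1052,.0812,.0652,0.,-.0448)]
for n,c,off in(("scene",load("scene10.npz"),(180,150)),("top",load("top10.npz"),(180,120))):
    print(n,((proj(c,pts)-off+.5)*4-.5).round(0).tolist()); print("blk",((proj(c,[wpt(P,.067,np.pi/2,.091)])-off+.5)*4-.5).round(), "beaker bot/top",((proj(c,[wpt(P,0.,0.,.057),wpt(P,0.,0.,.147)])-off+.5)*4-.5).round().tolist())
print("tool x vs -axis deg",np.degrees(np.arccos(-R[:,0]@Rs[:,2])))
w=(np.array(pts[0])-o)@Rs; print("foot in wheel",w)
E
```

```text
scene [[437.0, 234.0], [451.0, 201.0], [461.0, 178.0], [500.0, 86.0], [528.0, 21.0]]
blk [[402. 311.]] beaker bot/top [[315.0, 306.0], [364.0, 188.0]]
top [[242.0, 268.0], [237.0, 281.0], [233.0, 289.0], [217.0, 326.0], [204.0, 354.0]]
blk [[255. 238.]] beaker bot/top [[362.0, 232.0], [350.0, 274.0]]
tool x vs -axis deg 0.10705578037787236
foot in wheel [-0.00206107  0.06708518  0.14837537]
```

The foot matches its predicted position in both views, and the tamper is within 0.1° of the wheel axis. Descending.

Request:
jog_arm(targets=[[1.5, 0.1, 0.3, 0, 0, 0, 1], [3, 0.1, 0.3, 0, 0, 0, 1], [4.5, 0.1, 0.3, 0, 0, 0, 1], [5.2, 0.1, 0.3, 0, 0, 0, 1], [5.3, 0.1, 0.3, 0, 0, 0, 1]])

```text
t: 14.4
tool_pos: [0.5812, 0.0874, 0.3076]
orientation: [-0.461, 1.042, 0.205]
force: [-0.3, -0.6, -1.6]
opening: 0.03
```

```bash
cat > w.py <<'E'
from g import *
s=robot.read_state(); R=Rn.from_rotvec(s["orientation"]).as_matrix(); p=s["tool_pos"]; Rs,o=stand(*P)
w=(p+R[:,0]*.1052-o)@Rs; print("t",s["t"],"foot in wheel",w.round(4),"F wheel axes",(Rs.T@s["force"]).round(1),"M",s["wrist_torque"].round(2),"tilt",np.degrees(np.arccos(-R[:,0]@Rs[:,2])).round(2),"op",s["opening"])
E
cat > shot2.py <<'E'
from plant import optics
import cv2,sys
for n in("scene","top"):
    I=optics.read_camera(n)["frame"][:,:,::-1]
    I=cv2.resize(I[170:290,210:330] if n=="scene" else I[120:240,180:300],None,fx=5,fy=5,interpolation=cv2.INTER_CUBIC)
    cv2.imwrite(f"pics/{n}{sys.argv[1]}.png",I)
E
python3 w.py; python3 shot2.py 11
```

```text
t 14.4 foot in wheel [-0.0007  0.0696  0.0945] F wheel axes [-1.  -0.6 -1.2] M [-0.02  0.5  -0.01] tilt 0.09 op 0.030030500653714425
```

View pics/scene11.png

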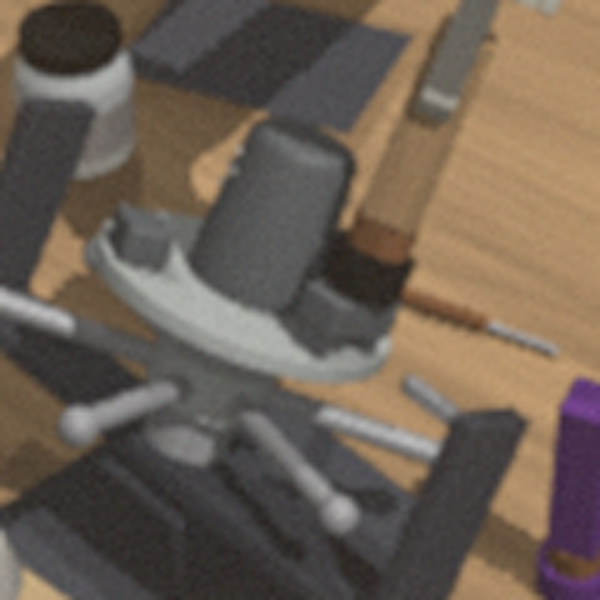

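View pics/top11.png

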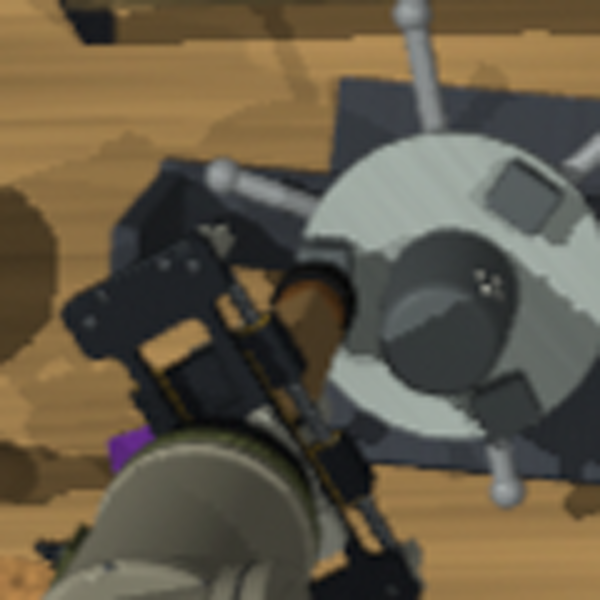

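The foot sits centred on the block, about 3.5 mm above it and clear of the beaker. Pressing slowly now.

Request:
jog_arm(targets=[[0.3, 0, -0.1, 0, 0, 0, 1], [0.5, 0, -0.1, 0, 0, 0, 1], [0.7, 0, -0.1, 0, 0, 0, 1], [0.9, 0, -0.1, 0, 0, 0, 1]], squeeze=60)

```text
t: 15.0
tool_pos: [0.585, 0.0865, 0.3018]
orientation: [-0.461, 1.039, 0.204]
force: [-7.2, -0.5, 4.2]
opening: 0.0296
```

```bash
python3 w.py
```

```text
t 15.0 foot in wheel [0.     0.0691 0.0875] F wheel axes [-4.1 -1.3  7.2] M [-0.23  1.35 -0.14] tilt 0.15 op 0.029645399633186915
```

Request:
jog_arm(targets=[[0.2, 0, 0, 0, 0, 0, 1], [0.4, 0, 0, 0, 0, 0, 1], [0.6, 0, 0, 0, 0, 0, 1], [0.7, 0, 0, 0, 0, 0, 1]])

```text
t: 15.5
tool_pos: [0.5883, 0.0861, 0.2966]
orientation: [-0.461, 1.039, 0.204]
force: [-7.1, -0.1, 4.1]
opening: 0.0296
```

```bash
python3 w.py
```

```text
t 15.5 foot in wheel [0.0003 0.0691 0.0813] F wheel axes [-4.  -0.9  7.1] M [-0.2   1.52 -0.19] tilt 0.16 op 0.029607846093357548
```

Request:
jog_arm(targets=[[0.15, 0, 0, 0, 0, 0, 1], [0.3, 0, 0, 0, 0, 0, 1], [0.45, 0, 0, 0, 0, 0, 1]])

```text
t: 15.88
tool_pos: [0.5902, 0.0859, 0.2954]
orientation: [-0.46, 1.038, 0.203]
force: [-24.5, 0.5, 20.9]
opening: 0.0298
```

```bash
python3 w.py
```

```text
t 15.875 foot in wheel [0.0014 0.0691 0.0793] F wheel axes [-10.7  -2.2  30.3] M [-0.5   3.51 -0.68] tilt 0.22 op 0.029817092424570136
```

The force jumped to 30 N at 79.3 mm, which is the end stop (home is 79 mm). I'll hold briefly, then retract along the axis.

Request:
jog_arm(targets=[[0.05, 0, 0, 0, 0, 0, 1], [0.05, 0, 0, 0, 0, 0, 1], [-1, 0, 0, 0, 0, 0, 1], [-4, 0, 0, 0, 0, 0, 1], [-8, 0, 0.3, 0, 0, 0, 1]])

```text
t: 16.5
tool_pos: [0.5513, 0.0913, 0.3649]
orientation: [-0.461, 1.041, 0.204]
force: [0.9, -0.3, -0.4]
opening: 0.03
```

```bash
python3 w.py; python3 -c "
from g import *
show([.4640,.2885,.30],Rdown(26.7))"
```

```text
t 16.5 foot in wheel [0.0019 0.0702 0.1592] F wheel axes [ 0.6 -0.2 -0.8] M [0.01 0.46 0.04] tilt 0.07 op 0.029968884433170227
t 16.5 pos [0.5513 0.0913 0.3649] F [ 0.9 -0.3 -0.4] q [ 0.16 -0.5   1.87 -0.14  1.27 -0.29] op 0.03
target [0.464  0.2885 0.3   ] [ 0.23 22.51 -0.51] [-0.1 25.3 16.2] dist 22.5 ang 30.0
```

```bash
python3 -c "
from g import *
show([.4640,.2885,.36],Rdown(26.7))"
```

```text
t 16.5 pos [0.5513 0.0913 0.3649] F [ 0.9 -0.3 -0.4] q [ 0.16 -0.5   1.87 -0.14  1.27 -0.29] op 0.03
target [0.464  0.2885 0.36  ] [-4.96 20.9   2.02] [-0.1 25.3 16.2] dist 21.6 ang 30.0
```

Request:
jog_arm(targets=[[-1, 4, 0.4, 0, 5, 3.2, 1], [-2, 8.5, 0.8, 0, 10, 6.4, 1], [-3, 13, 1.2, 0, 15, 9.6, 1], [-4, 17.5, 1.6, 0, 20, 13, 1], [-5, 20.9, 2, -0.1, 25.3, 16.2, 1]])

```text
t: 17.12
tool_pos: [0.4627, 0.2902, 0.3608]
orientation: [-0.366, 1.543, 0.367]
force: [0.7, 0.1, -2.4]
opening: 0.0299
```

```bash
python3 -c "
from g import *
show([.4640,.2885,.16],Rdown(26.7))"; python3 - <<'E'
from plant import optics
import cv2,numpy as np
for n,(a,b,c,d),k in(("top",(125,225,180,340),5),("scene",(190,310,190,330),5.5)):
    I=optics.read_camera(n); np.savez(n+"12.npz",**I)
    cv2.imwrite(f"pics/{n}12.png",cv2.resize(I["frame"][a:b,c:d,::-1],None,fx=k,fy=k,interpolation=cv2.INTER_CUBIC))
E
```

```text
t 17.12 pos [0.4627 0.2902 0.3608] F [ 0.7  0.1 -2.4] q [ 0.47 -0.03  1.39  0.    1.78 -0.  ] op 0.0299
target [0.464  0.2885 0.16  ] [20.08 -0.24  0.09] [ 0.  -0.2 -0.1] dist 20.1 ang 0.2
```

View pics/top12.png

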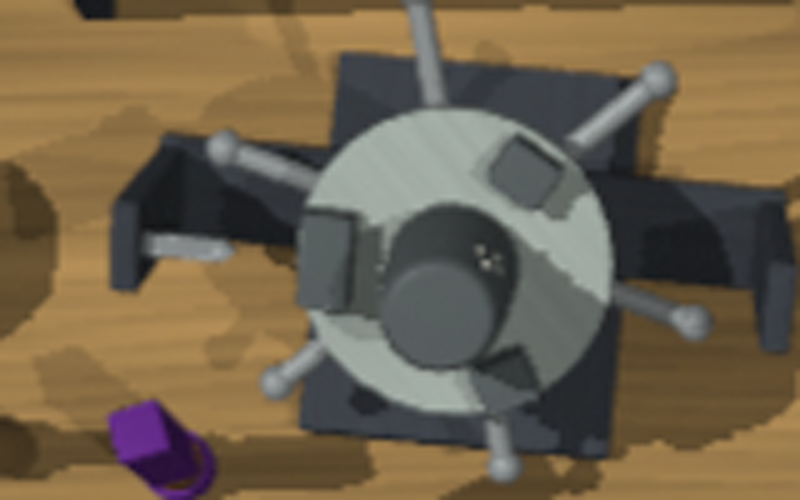

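View pics/scene12.png

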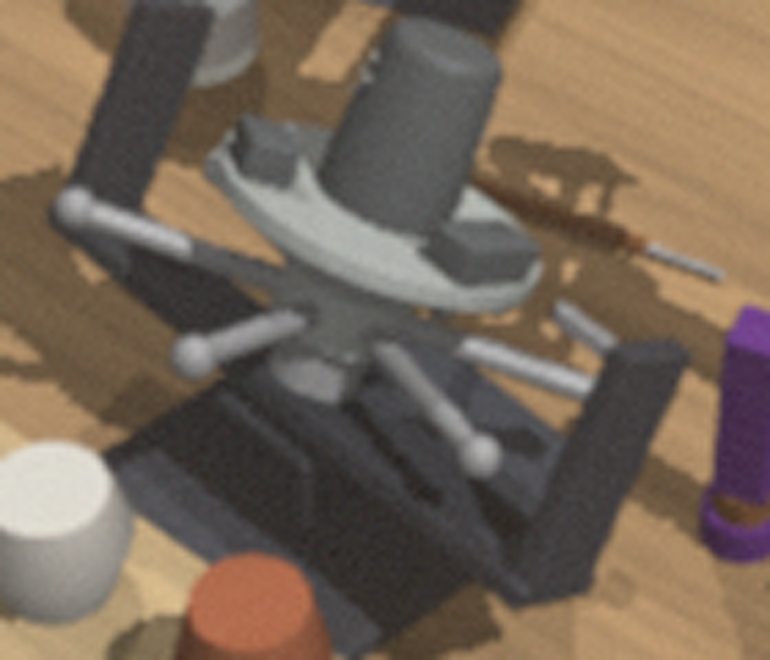

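The block is now level with the other two. The wheel seems to have crept back a little, so I'll measure that.

```bash
python3 - <<'E'
from h import *
f=lambda q,k,o:(np.array(q,float)+.5)/k-.5+o
def cent(file):
    T=load(file+".npz"); 
    return T
for fn,tb in(("top6",[(657,76),(692,319),(507,466),(277,384),(221,150)]),("top12",[(659,79),(692,321),(503,466),(275,382),(222,148)])):
    T=load(fn+".npz"); q=f(tb,5,np.array([180,125]))
    def res(v):
        s=proj(T,wpt(P,.1395,v[0]+np.pi/3*np.arange(6),0.)); return np.ravel([s[np.argmin(np.linalg.norm(s-a,axis=1))]-a for a in q])
    o=least_squares(res,[2.35]); print(fn,o.x,np.degrees(2.356-o.x[0]),o.fun.round(1))
# tangential shift by sub-pixel registration of the beaker-free far region: ball patches
A=load("top6.npz")["frame"];B=load("top12.npz")["frame"]
g=lambda I:cv2.cvtColor(I,cv2.COLOR_RGB2GRAY).astype(np.float32)
for x,y in tb[:2]+tb[3:]:
    u,v=np.int32(f((x,y),5,np.array([180,125]))); s=np.s_[v-6:v+7,u-6:u+7]
    print(cv2.phaseCorrelate(g(A)[s],g(B)[s],cv2.createHanningWindow((13,13),cv2.CV_32F)))
E
```

```text
top6 [2.34881862] 0.41146261443322185 [-0.4  0.2  0.4 -0.  -0.3 -0.4  0.1 -0.   0.4 -0. ]
top12 [2.3369667] 1.0905277944800977 [-0.4  0.   0.2  0.1 -0.1 -0.3  0.1 -0.   0.3 -0.2]
((0.8001334665235502, 1.1924272568078855), 0.8973916625976562)
((0.5319368377362164, 0.8724120975891783), 1.0911382537417942)
((0.583312802990096, -0.006355449711785255), 0.8381844356324938)
((0.5606129967578752, -0.04379557791673161), 0.947513927883572)
```

The wheel is 1.1° short of exact, about 2 mm at the pointer. That is acceptable, so I'll leave it. Now I'll put the tamper back.

Request:
jog_arm(targets=[[5, -0.2, 0.1, 0, 0, 0, 1], [10, -0.2, 0.1, 0, 0, 0, 1], [15, -0.2, 0.1, 0, 0, 0, 1], [20, -0.2, 0.1, 0, 0, 0, 1], [22.5, -0.2, 0.1, 0, 0, 0, 1]])

```text
t: 17.85
tool_pos: [0.4623, 0.2875, 0.1305]
orientation: [-0.368, 1.548, 0.366]
force: [0.1, 0.0, -1.8]
opening: 0.0297
```

```bash
python3 -c "
from g import *
show([.4640,.2885,.112],Rdown(26.7))"; python3 - <<'E'
from plant import optics
import cv2
I=optics.read_camera("scene")["frame"][:,:,::-1]; cv2.imwrite("pics/scene13.png",cv2.resize(I[210:330,320:440],None,fx=5,fy=5,interpolation=cv2.INTER_CUBIC))
E
```

```text
t 17.85 pos [0.4623 0.2875 0.1305] F [ 0.1  0.  -1.8] q [ 0.46  0.05  1.74  0.    1.36 -0.01] op 0.0297
target [0.464  0.2885 0.112 ] [1.85 0.01 0.21] [ 0.1 -0.5 -0. ] dist 1.9 ang 0.5
```

View pics/scene13.png

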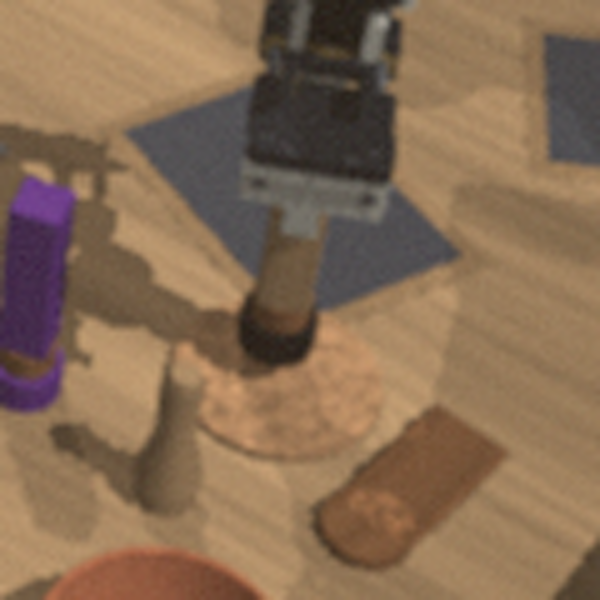

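The tamper hangs upright about 19 mm over the mat. Lowering slowly until contact.

Request:
jog_arm(targets=[[1, 0, 0.2, 0, -0.5, 0, 1], [1.5, 0, 0.2, 0, -0.5, 0, 1], [1.8, 0, 0.2, 0, -0.5, 0, 1], [1.9, 0, 0.2, 0, -0.5, 0, 1]])

```text
t: 18.4
tool_pos: [0.4637, 0.2882, 0.1111]
orientation: [-0.366, 1.54, 0.367]
force: [-4.6, -1.7, 11.2]
opening: 0.0297
```

```bash
python3 -c "
from g import *
show([.4640,.2885,.112],Rdown(26.7))"
```

```text
t 18.4 pos [0.4637 0.2882 0.1111] F [-4.6 -1.7 11.2] q [ 0.46  0.06  1.76  0.    1.32 -0.01] op 0.0297
target [0.464  0.2885 0.112 ] [-0.09  0.01  0.04] [ 0.1 -0.  -0. ] dist 0.1 ang 0.1
```

Contact, with 11 N upward. I'll ease off slightly, open, and then rise straight up.

Request:
jog_arm(targets=[[-0.05, 0, 0, 0, 0, 0, 1], [-0.05, 0, 0, 0, 0, 0, 0.7], [-0.05, 0, 0, 0, 0, 0, 0.4], [-0.05, 0, 0, 0, 0, 0, 0], [-0.05, 0, 0, 0, 0, 0, 0]])

```text
t: 19.02
tool_pos: [0.4638, 0.2882, 0.1117]
orientation: [-0.366, 1.54, 0.367]
force: [-0.4, 1.0, -0.5]
opening: 0.0555
```

Request:
jog_arm(targets=[[0, 0, 0, 0, 0, 0, 0], [0, 0, 0, 0, 0, 0, 0], [0, 0, 0, 0, 0, 0, 0]])

```text
t: 19.4
tool_pos: [0.4638, 0.2882, 0.1117]
orientation: [-0.366, 1.54, 0.367]
force: [-0.1, 0.5, 0.3]
opening: 0.0854
```

```bash
python3 - <<'E'
from plant import optics,robot
import cv2
print(robot.read_state()["opening"],robot.read_state()["force"])
I=optics.read_camera("wrist")["frame"][:,:,::-1]; cv2.imwrite("pics/wrist14.png",I)
E
```

```text
0.08536899946336107 [-0.12385818  0.49693636  0.31881388]
```

View pics/wrist14.png

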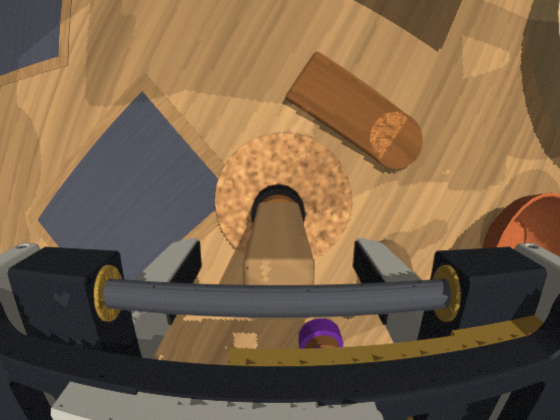

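The tamper is free between the open fingers (handle at columns 245–313). Rising straight up.

Request:
jog_arm(targets=[[-3, 0, 0, 0, 0, 0, 0], [-8, 0, 0, 0, 0, 0, 0], [-14, 0, 0, 0, 0, 0, 0], [-20, 0, 0, 0, 0, 0, 0], [-20, 0, 0, 0, 0, 0, 0]])

```text
t: 20.08
tool_pos: [0.4662, 0.2893, 0.3186]
orientation: [-0.364, 1.529, 0.368]
force: [0.6, -0.7, -0.3]
opening: 0.0932
```

```bash
python3 - <<'E'
from plant import optics,robot
import cv2
s=robot.read_state(); print(s["tool_pos"],s["force"])
for n in("scene","wrist","top"):
    I=optics.read_camera(n)["frame"][:,:,::-1]
    if n!="wrist": I=cv2.resize(I[150:330,190:440] if n=="scene" else I[110:290,110:350],None,fx=3.2,fy=3.2,interpolation=cv2.INTER_CUBIC)
    cv2.imwrite(f"pics/{n}15.png",I)
E
```

```text
[0.46619571 0.28934955 0.31857932] [ 0.60861439 -0.72031108 -0.29626181]
```

View pics/scene15.png

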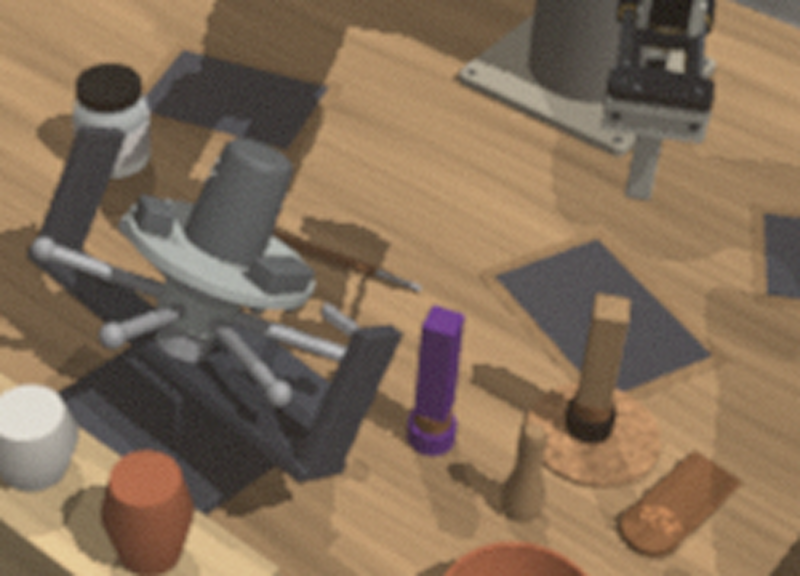

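View pics/top15.png

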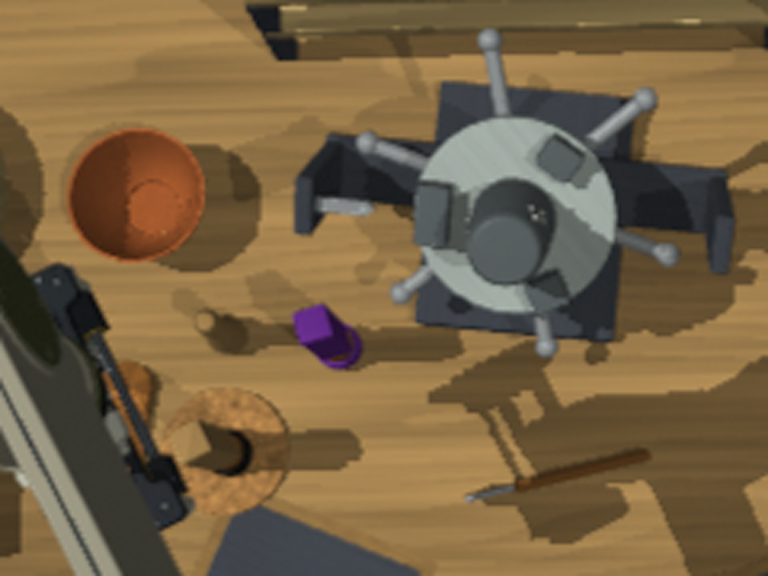

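The tamper stands upright on the mat at (595,370) in the scene zoom. The block is level with its neighbours and at the pointer, and the bystanders have not moved. Handing in.

```bash
python3 -c "
from plant import ticket
print(ticket.close_job())"
```

```text
the job is handed in; nothing more can be done
None
```

I carried out all the steps in the order asked and handed the job in at about 20 s: wheel turned, block pressed home, tamper back on its mat.

- **Wheel:** I turned it anticlockwise in three spoke pushes with the closed fingers. It stood about 0.4° short of the pointer before pressing. After the press it measured 1.1° short, about 2 mm at the pointer, because the wheel crept back slightly. I judged that acceptable and did not push it again.
- **Block:** I pressed it with the tamper within about 0.2° of the wheel axis. The push took roughly 8–9 N until the end stop, where the force jumped to 30 N with the foot at 79.3 mm (home is 79 mm). In the pictures afterwards it is level with the other two blocks.
- **Tamper:** It stands upright on the cork mat, released. The gripper was about 16 cm above it with no contact force, and I saw no bystander moved in the last pictures.
- **Checks that disagreed:** The scene camera was about 2 px off the top camera before I refitted the wheel's position using both views. My first approach, with the tool tilted 50°, ran the arm into its joint limits, so I used a steeper tool. No contact came of it.

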